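Load the emery stick press and clamp it to the set force

TASK

Get the stick press ready: put the small steel block that lies on its lanes into the brown tray and set the push-pull rod of the end stop to its middle click. Then slide every emery stick that is on the bench, one per lane, flat and end first under the raised pressure bar until it butts against the stop. Last, turn the screw handle clockwise until the sprung brass tab pops fully out of the front of the press head, and stop there without forcing it further; rod still at its middle click, the other things on the bench left alone.

Things in the scene. Friction and masses are not known exactly. Their poses are not given: they have to be found in the camera images.
- press: grey stick press, fixed. Frame: origin on the bench under it, x towards the stop (sticks slide in along +x), y left, z up. Base plate x -55..+80, y -140..+105, 22 mm thick. Two posts at y = +-97 mm and a bridge 83 mm high (x 0..+25) carry screw, head and bar above the lanes. With the rod at its middle click a seated stick has its centre at x = -40 and its front end at x = -130 mm
- lane_front (a point): middle of the front edge of the lanes (press x = -55, y = 0, 22 mm above the bench), axes as the press. Four straight lanes run along x; centre lines at y = -72, -24, +24, +72 mm; each 20 mm wide between walls 6 mm high from x = -55 to +30 mm with half-round noses. Open above and in front: a stick can be laid in from above ahead of the bar (keep its tip clear of the screw handle above), then slid in
- bar_lining: black lining on the underside of the pressure bar, 172 x 24 x 3 mm, which crosses all lanes at press x = 0..+25 mm; origin at its centre. Its lower face starts 5.5 to 8 mm above the top of a stick lying in a lane and comes down with the screw
- stop_face (a point): point on the face of the steel end stop that the stick ends butt against, at lane floor height, on the middle line of the press (y = 0); axes as the press; it moves with the rod. The stop is a bar 12 mm tall across all lanes
- stop_rod (a joint): position of the push-pull rod that carries the end stop, m: 0 pushed fully in (away from the robot), 0.015 the middle click, 0.030 pulled fully out. It starts near 0. A sprung ball draws it into the nearest of the three positions; it takes about 8 to 13 N to leave one, so push the sticks home gently, under 6 N
- rod_grip (a point): centre of the black round rod knob (22 mm diameter, 22 mm long along x) at the front right of the press, 28.5 mm above the bench; pull towards -x of the press. It moves with the rod
- screw (a joint): turn of the screw handle, rad, growing clockwise from above (tightening); 2 mm of head travel per rad; starts between 0 and 1.2, limit 9. Stays where it is left
- screw_grip (a point): point on the upright screw axis (fixed, 100 mm above the bench) at the middle of the black handle bar: 40 mm long, 13 mm wide, 18 mm tall (91 to 109 mm above the bench). At screw value s the bar's long direction, seen from above, is at angle (pi/2 + 0.6 - s) from the press x axis, counter-clockwise positive (half a turn makes no difference)
- tab (a joint): how far the brass tab (32 mm wide, 8 mm tall) stands out of the front of the press head, left of the screw, 50 to 63 mm above the bench, m: 0 flush, about 0.010 popped fully out. It creeps out some 5 mm and then jumps out fully when the bar presses with about 15 N, which is about 1.3 rad of screw after the bar meets the sticks (4 rad); it goes back in if the screw is loosened
- pressure_bar (a joint): how far the sprung pressure bar has been pushed up into the head, m: 0 until it meets sticks, about 0.0025 when the tab pops. More than 0.0055 is over-tightened
- small_block: small ground steel block 40 x 62 x 24 mm (x, y, z), 0.45 kg, lying at the start on the lane walls (28 mm above the bench) in front of the bar; origin at the centre of its underside; 62 mm along the press y
- tray: open brown card tray, 85 x 127 mm outside (x, y), 31 mm tall, walls 4 mm, floor 2 mm, 0.35 kg, standing loose on the bench; origin at the centre of its underside. A lamp post rises at the far edge of the bench between the press and the tray (0.69 m ahead of the robot, leaning right as it rises): carry things round on the near side of it
- stick_a: wooden emery stick, a flat bar 180 x 16 x 8 mm (30 g) lying flat, grit on part of its length; origin at the centre of its underside, long axis = its y, width 16 mm = its x. Either end may go in first. Absent sticks read None
- stick_b: wooden emery stick, a flat bar 180 x 16 x 8 mm (30 g) lying flat, grit on part of its length; origin at the centre of its underside, long axis = its y, width 16 mm = its x. Either end may go in first. Absent sticks read None
- stick_c: wooden emery stick, a flat bar 180 x 16 x 8 mm (30 g) lying flat, grit on part of its length; origin at the centre of its underside, long axis = its y, width 16 mm = its x. Either end may go in first. Absent sticks read None
- stick_d: wooden emery stick, a flat bar 180 x 16 x 8 mm (30 g) lying flat, grit on part of its length; origin at the centre of its underside, long axis = its y, width 16 mm = its x. Either end may go in first. Absent sticks read None
- borax_dish: bystander: round white dish 68 mm across, 15 mm tall
- spool: bystander: solder spool 38 mm across, 20 mm tall
- pliers: bystander: pliers 132 x 60 x 11 mm

How it is judged:
By the outcome, as a careful person would: the job done as asked, in the order asked, and still so for the second after the job is handed in, with the robot touching nothing.
Of stick_a, stick_b, stick_c, stick_d only 3 to 4 are there at a start; the rules pass over those that are not, and their reading is None.
At some moment in a run one of stick_d, tray may be knocked a few centimetres aside while the robot is not near it.
Once in a run the grip may slacken for a moment while it holds something.
It also fails if it takes over 210 s, if anything falls off the work surface, if the arm or the gripper's body presses on something with over 40 N, if the wrist force passes 120 N, or if a joint passes its speed limit or range.

ROBOT

A 7-joint arm with a two-finger parallel gripper is mounted at the origin on the work surface; the furniture and walls round the work are solid. World frame = base frame: x ahead of the robot, y to its left, z up, the work surface at z = 0. Lengths are in m, angles in rad, forces in N, time in s.
With the tool pointing down it reaches from about 0.4 to 0.925 m from the base axis. Payload 5.6 kg.
Tool frame: the origin (TCP) lies midway between the tips of the shut fingers; the grasp point (between the pads) lies 19 mm behind it (env.grip_point_offset is the distance from the TCP to the grasp point, in m); z points along the fingers, y is the line along which they close (so a half turn about z gives the same grasp; the last joint's range is limited). The gripper opens to 85 mm and grips with 20 to 120 N. Pads are 22 mm wide; open, the fingers measure 114 mm over their backs; the gripper's body (76 mm by 85 mm) begins 54 mm behind the grasp point. The pads swing forward as they close: fully open they stand 13 mm farther back than shut.
Start: joints at [-1.167, 0.468, -0.012, 1.603, 0.006, 1.071, -0.056], TCP at [0.281, 0.586, 0.231] pointing down, gripper open.
Joint ranges: [-2.53, 2.53], [-0.31, 2.02], [-1.57, 1.55], [0.28, 2.44], [-1.29, 4.43], [0.15, 1.84], [-2.92, 2.92]. Speed limits (rad/s): [2.57, 2.57, 3.14, 3.14, 3.14, 3.14, 3.14].

INTERFACE

Orientations are given as a rotation vector (axis times angle).
In Python, from bench import monitor, imaging, job, env gives the robot as it stands.
- The arm moves only by the tool servo_tool, never from a script. Its argument "increments" is a list of rows, each a list of 3 entries, a list of its own where there are three numbers: the opening, from 0 (shut) to 1 (fully open), then the shift along the world's x, y, z in cm, then the turn about the world's z in rad. A call has 1 to 8 rows; each row shifts and turns the commanded pose from where the row before left it; what a row does not reach is not made up. A row lasts 1/8 s, in which the tool goes at most 62.5 mm and 10.7 degrees, less where a joint would pass 70% of its speed; a pose out of reach is approached as far as the arm can. A call with a gripper value outside its range is refused whole. The fingers move at their own pace and stop on an object; the grip force is fixed at half the most. Time passes only in rows, so rows that do not move let the fingers close. It gives the time, the measured TCP pose, the force, the opening and the grip force at its end, in the units of the state.
- monitor.state(): the state, without advancing time (a new reading comes with each control period).
- imaging.read_camera(name): name is "side" or "top" or "wrist"; returns the picture (480x640x3 uint8, red, green, blue); there is no depth.
- imaging.calibration(name): a dict with "vertical_fov" (degrees; the focal length in pixels is half the picture's height over the tangent of half this angle, whatever the lens; pixels are square), "cx", "cy" (the principal point, pixels), "R" (3x3) and "t" (3): a world point X has camera coordinates R X + t. Camera axes: x right, y down, z forward; pixel columns grow to the right and rows downward; lengths in m; the calibration is good to about 2 mm. A picture is of the moment at which its call begins: read the wrist's pose just before it. calibration takes no time and is no camera call; for the wrist camera it gives the pose at the moment of the call.
- job.job_done(): hands the job in; it is judged then, once.
The state is a dict: "time_s": time; "q": joint angles; "joint_vel": joint speeds; "joint_torque": joint torques, N m; "eef_pos": TCP position; "tool_rot": TCP orientation; "wrist_force": force on the tool from outside, world axes, zero at the start; "moment": the same for the moment, N m; "finger_gap": finger opening in m; "finger_force": force on a finger pad.
Only numpy, scipy, OpenCV 4.12 (cv2) and the standard library are available. Lean on these libraries where they do the work, as an engineer would, in place of code of your own. Each camera call takes 0.05 s, during which the arm holds its last target. There are 200 camera calls.

## Working session

There is one attempt and no reset: what is moved stays moved. The work goes in short steps, Python scripts to look and compute and a tool call to move; the robot and the scene stay as the last step left them, time stands still between calls to the robot, and variables do not carry over. Pictures are saved under pics/ and viewed, at most 14 in all, crops included, and the job is handed in when it is done.

Besides the shell and the picture viewer there is one more tool, called as a command line: name --argument value ..., lists and objects as JSON in quotes. servo_tool: Moves the arm, as the interface text tells. Its arguments: {"type":"object","properties":{"increments":{"type":"array","items":{"type":"array"}}},"required":["increments"]}

```bash
ls; mkdir -p pics
cat > h.py <<'E'
import numpy as np, cv2
from bench import monitor, imaging, job, env
def snap(n,f):
    c=imaging.calibration(n); im=imaging.read_camera(n)
    cv2.imwrite(f'pics/{f}.png',im[:,:,::-1]); np.savez(f'pics/{f}.npz',im=im,**{k:np.array(c[k]) for k in c}); return im,c
def load(f):
    d=np.load(f'pics/{f}.npz'); return d['im'],d
def foc(c): return 240/np.tan(np.radians(float(c['vertical_fov']))/2)
def ray(c,u,v,z):
    R=np.array(c['R']);t=np.array(c['t']);f=foc(c)
    d=R.T@np.array([(u-float(c['cx']))/f,(v-float(c['cy']))/f,1]);o=-R.T@t
    return o+d*(z-o[2])/d[2]
def proj(c,X):
    p=np.array(c['R'])@np.array(X)+np.array(c['t']);f=foc(c)
    return f*p[0]/p[2]+float(c['cx']),f*p[1]/p[2]+float(c['cy'])
E
python3 - <<'E'
from h import *
for n in ('top','side'):
    im,c=snap(n,n+'0'); R=np.array(c['R']); print(n,c['vertical_fov'],c['cx'],c['cy'],(-R.T@np.array(c['t'])).round(3),R.round(3).tolist())
print(monitor.state())
E
```

```text
pics
top 47.921822570243414 324.4304745818169 245.95068619315265 [ 0.385 -0.151  1.278] [[-0.011, -1.0, -0.013], [-0.998, 0.012, -0.061], [0.061, 0.012, -0.998]]
side 52.88365753622105 317.8793593974609 239.5313212832063 [0.17  0.407 0.692] [[-0.889, -0.457, -0.007], [-0.323, 0.639, -0.698], [0.324, -0.619, -0.716]]
{'time_s': 0.1, 'q': array([-1.16701423,  0.46828879, -0.01160271,  1.60353211,  0.00601782,
        1.07136172, -0.05629109]), 'joint_vel': array([ 0.00058995, -0.00145041, -0.00017038, -0.00201064,  0.00137828,
       -0.00214679,  0.00092867]), 'joint_torque': array([ 7.53016320e-04, -5.33516550e+01,  2.12802447e-02, -2.51963729e+01,
        1.14687189e-02,  4.32173983e-03, -1.30483230e-06]), 'eef_pos': array([0.28069461, 0.58572587, 0.23043353]), 'tool_rot': array([-6.96004793e-01, -3.06329994e+00,  2.41975126e-03]), 'wrist_force': array([-0.56806213,  0.65519459,  0.39155062]), 'moment': array([ 0.01051676, -0.04909363, -0.04185942]), 'finger_force': 0.0, 'finger_gap': 0.08517673318006991}
```

View pics/top0.png

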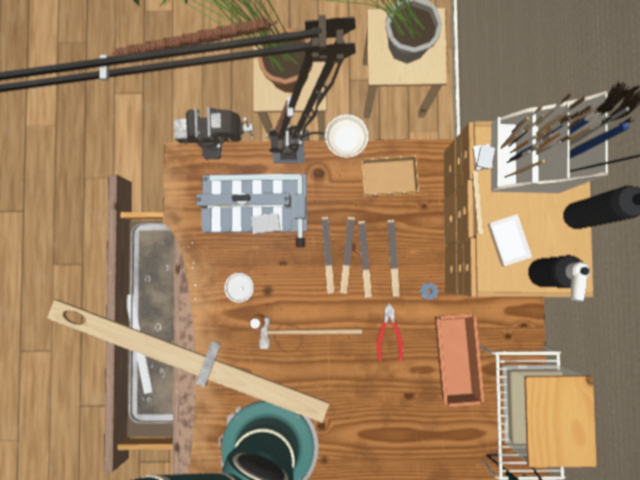

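View pics/side0.png

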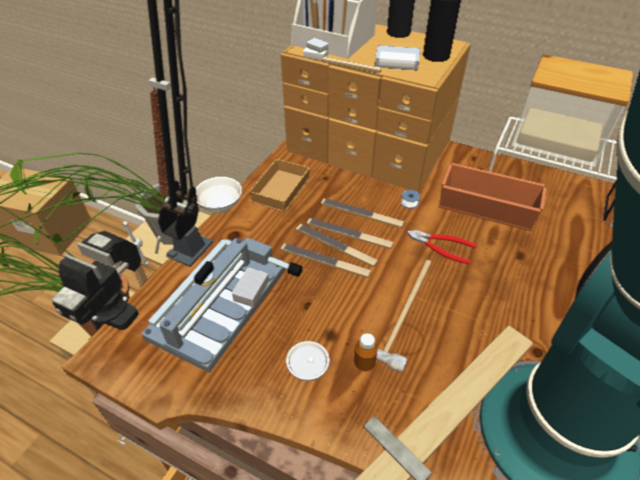

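The top view shows the press at (252,205), the tray at (390,176), four sticks around (328–393, 257), the knob at (300,242) and the block at (267,222). I'll enlarge it for pixel reading.

Run:
```python
from h import *
im,c=load('top0')
cr=im[140:310,190:440]; cv2.imwrite('pics/topc.png',cv2.resize(cr,None,fx=3.2,fy=3.2,interpolation=cv2.INTER_CUBIC)[:,:,::-1])
hsv=cv2.cvtColor(im,cv2.COLOR_RGB2HSV)
# sticks: grey-dark half + pale wood half vs. bench orange
for p in [(328,240),(330,285),(300,243),(267,222),(390,176),(345,270),(250,178),(215,215)]:
    print(p,hsv[p[1],p[0]],im[p[1],p[0]])
s=hsv[...,1];
g=((s<110)).astype(np.uint8); g[:, :310]=0; g[:,425:]=0; g[:205]=0; g[305:]=0
n,l,st,ce=cv2.connectedComponentsWithStats(g)
for i in range(1,n):
    if st[i,4]>60: print('low sat',st[i],ce[i].round(1))
```

```text
(328, 240) [ 11  35 118] [118 108 102]
(330, 285) [ 19  69 223] [223 200 163]
(300, 243) [ 6 36 71] [71 63 61]
(267, 222) [105   2 212] [210 211 212]
(390, 176) [ 16 110 213] [213 171 121]
(345, 270) [ 18  67 226] [226 203 167]
(250, 178) [ 99  23 228] [207 222 228]
(215, 215) [100   6 249] [243 247 249]
low sat [321 216  14  78 596] [327.4 254.7]
low sat [340 217  15  77 596] [346.9 255. ]
low sat [387 219  13  78 602] [393.1 258.3]
low sat [358 220  14  78 595] [364.5 259. ]
low sat [419 283   6  16  68] [422.1 290.6]
```

View pics/topc.png

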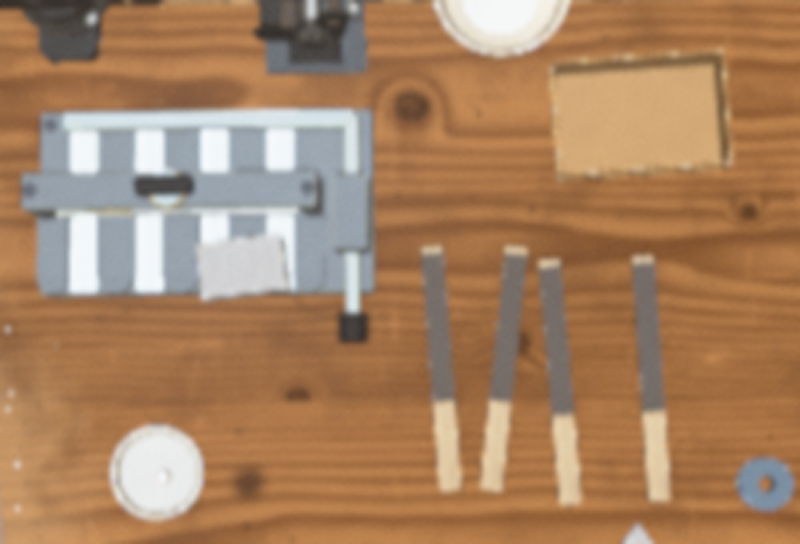

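Enlarged view: press base corners at about (38,294), (374,293), (374,110) and (42,110) in crop pixels. The block is at (243,266), the knob at (353,327), the handle at (163,185) and the tray at (642,113); each stick's grit half points away from the robot.

```bash
cat >> h.py <<'E'
def sticks(f,rows=(205,310),cols=(310,425)):
    im,c=load(f); s=cv2.cvtColor(im,cv2.COLOR_RGB2HSV)[...,1]
    g=(s<110).astype(np.uint8); m=np.zeros_like(g); m[rows[0]:rows[1],cols[0]:cols[1]]=1; g*=m
    n,l,st,ce=cv2.connectedComponentsWithStats(g); out=[]
    for i in range(1,n):
        if st[i,4]>350:
            v,u=np.nonzero(l==i); P=np.array([ray(c,a,b,.008)[:2] for a,b in zip(u,v)])
            m0=P.mean(0); w,V=np.linalg.eigh(np.cov((P-m0).T)); d=V[:,1]*np.sign(V[0,1]); L=np.ptp((P-m0)@d)
            out.append((m0.round(4),round(float(np.arctan2(d[1],d[0])),3),round(float(L),3)))
    return out
E
python3 - <<'E'
from h import *
im,c=load('top0'); hsv=cv2.cvtColor(im,cv2.COLOR_RGB2HSV); s=hsv[...,1]
for o in sticks('top0'): print('stick',o)
g=(s<85).astype(np.uint8)
front=[];back=[]
for u in range(204,300,3):
    v=np.nonzero(g[165:240,u])[0]+165
    if u<250: front.append(ray(c,u,v.max()+.5,.022)[:2])
    if u<300: back.append(ray(c,u,v.min()-.5,.022)[:2])
right=[]
for v in range(180,228,3):
    u=np.nonzero(g[v,270:320])[0]+270; right.append(ray(c,u.max()+.5,v,.022)[:2])
for n,P in (('front',front),('back',back),('right',right)):
    P=np.array(P); d=cv2.fitLine(P.astype(np.float32),cv2.DIST_HUBER,0,.001,.001).ravel(); print(n,d.round(4), np.median(P,0).round(4))
C=lambda x,y:(x/3.2+190-.3,y/3.2+140-.3)
for n,p,z in [('block',(243,266),.052),('blockTL',(197,243),.052),('blockTR',(281,234),.052),('blockBR',(288,290),.052),('blockBL',(203,300),.052),('knob',(353,327),.0395),('handle',(163,185),.109),
   ('bridgeL',(22,190),.083),('bridgeR',(319,190),.083),('tTL',(551,66),.031),('tTR',(722,53),.031),('tBR',(732,163),.031),('tBL',(558,180),.031)]:
    print(n,ray(c,*C(*p),z).round(4))
im2,c2=load('side0'); R=np.array(c2['R']);o=-R.T@np.array(c2['t'])
for u,v in [(190,245),(180,200),(170,130),(160,20),(178,20)]:
    d=R.T@np.array([(u-c2['cx'])/foc(c2),(v-c2['cy'])/foc(c2),1]); print('lamp',(u,v),(o+d*(.69-o[0])/d[0]).round(3))
E
```

```text
stick (array([ 0.4421, -0.1424]), 0.067, 0.182)
stick (array([ 0.441 , -0.1884]), -0.119, 0.181)
stick (array([ 0.432 , -0.2967]), 0.053, 0.182)
stick (array([ 0.4312, -0.2296]), 0.075, 0.182)
front [0.0119 0.9999 0.4962 0.1019] [0.4962 0.0928]
back [ 0.0032 -1.      0.6354  0.0384] [0.6354 0.0362]
right [ 1.     -0.0088  0.5693 -0.0951] [ 0.5643 -0.0951]
block [ 0.5145 -0.0026  0.052 ]
blockTL [0.5314 0.0302 0.052 ]
blockTR [ 0.5371 -0.0299  0.052 ]
blockBR [ 0.4969 -0.0347  0.052 ]
blockBL [0.4905 0.026  0.052 ]
knob [ 0.4708 -0.0801  0.0395]
handle [0.5647 0.0449 0.109 ]
bridgeL [0.5664 0.148  0.083 ]
bridgeR [ 0.5638 -0.0596  0.083 ]
tTL [ 0.6605 -0.2256  0.031 ]
tTR [ 0.6684 -0.3502  0.031 ]
tBR [ 0.5875 -0.3557  0.031 ]
tBL [ 0.5767 -0.2294  0.031 ]
lamp (190, 245) [ 0.69  -0.052  0.017]
lamp (180, 200) [ 0.69  -0.058  0.127]
lamp (170, 130) [ 0.69  -0.077  0.261]
lamp (160, 20) [ 0.69  -0.111  0.421]
lamp (178, 20) [ 0.69  -0.147  0.409]
```

servo_tool --increments '[[1,[1.9,-4.9,0],0.045],[1,[1.9,-4.9,0],0.045],[1,[1.9,-4.9,0],0.045],[1,[1.9,-4.9,0],0.045],[1,[1.9,-4.9,0],0.045],[1,[1.9,-4.9,0],0.045],[1,[1.9,-4.9,0],0.045],[1,[1.9,-4.9,0],0.045]]'

```text
time_s: 1.1
eef_pos: [0.4332, 0.1924, 0.2312]
tool_rot: [-0.134, -3.139, -0.0]
wrist_force: [1.2, -0.0, 0.7]
finger_gap: 0.0852
finger_force: 0.0
```

servo_tool --increments '[[1,[1.9,-4.9,0],0.045],[1,[1.9,-4.9,0],0.045],[1,[1.5,-4.9,0],0.045],[1,[1.5,-4.6,0],0.045],[1,[0,0,0],0],[1,[0,0,0],0]]'

```text
time_s: 1.85
eef_pos: [0.5005, 0.0017, 0.231]
tool_rot: [0.146, -3.137, -0.001]
wrist_force: [0.6, -0.1, -0.2]
finger_gap: 0.0853
finger_force: 0.0
```

Run:
```python
from h import *
print(monitor.state()['eef_pos'],monitor.state()['tool_rot'],monitor.state()['q'].round(3))
im,c=snap('wrist','w1'); R=np.array(c['R']); print((-R.T@np.array(c['t'])).round(3),R.round(3).tolist(),c['vertical_fov'])
```

```text
[0.50050798 0.00168305 0.23096681] [ 1.45917824e-01 -3.13740516e+00 -7.40889274e-04] [-0.276  0.213  0.236  1.976 -0.061  0.961  1.654]
[ 0.426 -0.006  0.373] [[-0.093, 0.996, 0.0], [0.954, 0.089, 0.288], [0.287, 0.027, -0.958]] 69.15615181818684
```

View pics/w1.png

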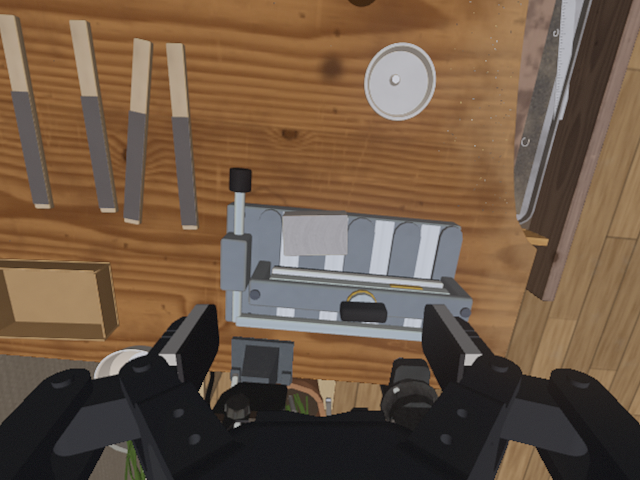

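The wrist view shows the block at corners (284,214), (347,215), (347,254) and (281,251), the knob at (240,180), the handle at (363,312), lane floors at (380,248) and (429,248), and the base front edge from (229,205) to (461,224).

Run:
```python
from h import *
im,c=load('w1'); hsv=cv2.cvtColor(im,cv2.COLOR_RGB2HSV)
for n,u,v,z in [('bTL',284,213,.052),('bTR',347.5,215,.052),('bBR',347,255,.052),('bBL',281,251,.052),('knob',240,180,.0395),('handle',363,312,.109),('fr',229,205,.022),('fl',461,224,.022),('hL',341,311,.109),('hR',385,313,.109)]:
    print(n,ray(c,u,v,z).round(4))
w=((hsv[...,2]>215)&(hsv[...,1]<30)).astype(np.uint8)
for v in (235,245,255,262):
    x=w[v,350:450]; e=np.nonzero(np.diff(x.astype(int)))[0]+350.5
    print(v,[(float(u),ray(c,u,v,.022)[:2].round(4).tolist()) for u in e])
im3,c3=load('top0')
```

```text
bTL [ 0.4951 -0.0332  0.052 ]
bTR [0.4915 0.0262 0.052 ]
bBR [0.5309 0.0303 0.052 ]
bBL [ 0.5328 -0.0338  0.052 ]
knob [ 0.4699 -0.0778  0.0395]
handle [0.5612 0.0431 0.109 ]
fr [ 0.4985 -0.0921  0.022 ]
fl [0.4962 0.1472 0.022 ]
hL [0.562  0.0246 0.109 ]
hR [0.5604 0.0616 0.109 ]
235 []
245 []
255 []
262 []
```

servo_tool --increments '[[1,[0.35,-0.4,-5],0],[1,[0,0,-5],0],[1,[0,0,-5],0],[1,[0,0,-3],0],[1,[0,0,-1],0],[1,[0,0,-1],0],[1,[0,0,0],0],[1,[0,0,0],0]]'

```text
time_s: 2.9
eef_pos: [0.5052, -0.0027, 0.0323]
tool_rot: [-0.146, 3.136, 0.0]
wrist_force: [0.1, 0.3, -0.1]
finger_gap: 0.0852
finger_force: 0.0
```

servo_tool --increments '[[0,[0,0,0],0],[0,[0,0,0],0],[0,[0,0,0],0],[0,[0,0,0],0]]'

```text
time_s: 3.4
eef_pos: [0.5049, -0.0028, 0.0324]
tool_rot: [-0.146, 3.137, 0.001]
wrist_force: [-1.5, 0.7, 7.2]
finger_gap: 0.0606
finger_force: 64.3
```

servo_tool --increments '[[0,[0,0,2],0],[0,[0,0,4],0],[0,[0,0,5],0],[0,[0,-4,0],0],[0,[0,-5,0],0],[0,[0,-5,0],0],[0,[0,0,0],0]]'

```text
time_s: 4.28
eef_pos: [0.5029, -0.1479, 0.1411]
tool_rot: [0.134, -3.138, 0.004]
wrist_force: [-0.5, 0.6, -4.5]
finger_gap: 0.0601
finger_force: 68.3
```

```bash
cat >> h.py <<'E'
def tray(f):
    im,c=load(f); h=cv2.cvtColor(im,cv2.COLOR_RGB2HSV); m=((h[...,0]>=12)&(h[...,0]<=22)&(h[...,1]>60)&(h[...,1]<135)&(h[...,2]>150)).astype(np.uint8)
    m[:,:340]=0;m[:,445:]=0;m[:142]=0;m[214:]=0
    m=cv2.morphologyEx(m,cv2.MORPH_OPEN,np.ones((3,3)))
    n,l,st,ce=cv2.connectedComponentsWithStats(m); i=1+st[1:,4].argmax()
    v,u=np.nonzero(l==i); P=np.array([ray(c,a,b,.002)[:2] for a,b in zip(u,v)],np.float32)
    return st[i],cv2.minAreaRect(P*1000), ((P.max(0)+P.min(0))/2).round(4)
E
python3 - <<'E'
from h import *
snap('top','top1'); print(tray('top0'),tray('top1')); print(monitor.state()['eef_pos'],monitor.state()['finger_gap']); print(sticks('top1'))
E
```

```text
(array([ 361,  160,   59,   37, 1792], dtype=int32), ((627.854736328125, -293.10272216796875), (87.56828308105469, 133.94920349121094), 3.3870646953582764), array([ 0.6243, -0.2934], dtype=float32)) (array([ 361,  160,   59,   37, 1814], dtype=int32), ((625.832275390625, -293.3607177734375), (87.279296875, 135.66017150878906), 1.5045281648635864), array([ 0.6243, -0.2934], dtype=float32))
[ 0.50319484 -0.14494089  0.14086556] 0.06054476441291711
[(array([ 0.458, -0.161]), -0.113, 0.256), (array([ 0.4323, -0.2966]), 0.054, 0.182)]
```

servo_tool --increments '[[0,[1.3,-4.5,0],0],[0,[3,-4,0],0],[0,[3,-3,0],0],[0,[3,-3,0],0],[0,[1,0,-2],0],[0,[0,0,-4],0],[0,[0,0,-3],0],[0,[0,0,0],0]]'

```text
time_s: 5.32
eef_pos: [0.6151, -0.2848, 0.0476]
tool_rot: [0.149, -3.131, -0.007]
wrist_force: [0.3, -0.6, -4.9]
finger_gap: 0.0611
finger_force: 42.7
```

Run:
```python
from h import *
s=monitor.state();print(s['eef_pos'],s['finger_gap'],s['tool_rot']); snap('wrist','w2');snap('top','top2');print(tray('top2'))
```

```text
[ 0.61510543 -0.28475063  0.04762614] 0.06109671776748497 [ 0.14876816 -3.13117822 -0.00664447]
(array([410, 185,  10,   8,  62], dtype=int32), ((597.4342041015625, -351.2177429199219), (21.44012451171875, 16.78070068359375), 89.25283813476562), array([ 0.5974, -0.3512], dtype=float32))
```

View pics/w2.png

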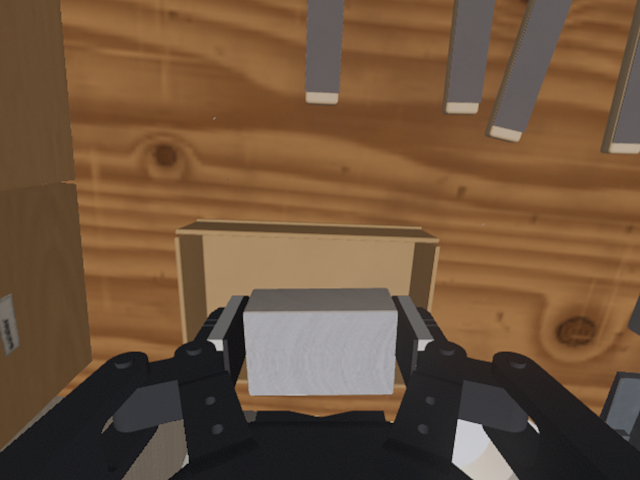

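The wrist view shows the tray's near rim from (178,233) to (437,240), with the block held over the far half, nearly centred sideways. I'll work out the rim position.

Run:
```python
from h import *
im,c=load('w2')
for n,u,v,z in [('L',177,233,.031),('R',438,240,.031),('bL',246,308,.067),('bR',395,307,.067),('bnL',247,394,.043)]: print(n,ray(c,u,v,z).round(4))
```

```text
L [ 0.589  -0.3553  0.031 ]
R [ 0.5809 -0.2322  0.031 ]
bL [ 0.6061 -0.3152  0.067 ]
bR [ 0.6003 -0.2575  0.067 ]
bnL [ 0.6664 -0.3174  0.043 ]
```

servo_tool --increments '[[0,[0.2,-0.5,-1.7],0],[0,[0,0,-1.2],0],[0,[0,0,-0.7],0],[0,[0,0,0],0],[0,[0,0,0],0]]'

```text
time_s: 6.05
eef_pos: [0.6197, -0.2929, 0.0156]
tool_rot: [-0.146, 3.138, -0.0]
wrist_force: [0.0, 0.3, -4.7]
finger_gap: 0.0603
finger_force: 72.5
```

servo_tool --increments '[[0,[0,0,-0.5],0],[0,[0,0,-0.3],0],[0,[0,0,0],0],[0.86,[0,0,0],0],[0.86,[0,0,0],0],[0.86,[0,0,0],0],[0.86,[0,0,0],0],[0.86,[0,0,0],0]]'

```text
time_s: 7.05
eef_pos: [0.6195, -0.2928, 0.0074]
tool_rot: [-0.146, 3.138, -0.0]
wrist_force: [-0.3, -0.6, 0.5]
finger_gap: 0.0734
finger_force: 0.0
```

servo_tool --increments '[[0.86,[0,0,2],0],[0.86,[0,0,5],0],[0.86,[0,0,5],0],[0.86,[-3,4,0],0],[0.86,[-5,4,0],0],[0.86,[-5,4,0],0],[0.86,[-3,5,0],0],[0.86,[0,4,0],0]]'

```text
time_s: 8.05
eef_pos: [0.4597, -0.0834, 0.1287]
tool_rot: [-0.145, 3.138, 0.002]
wrist_force: [2.4, -0.7, 1.0]
finger_gap: 0.0735
finger_force: 0.0
```

Run:
```python
from h import *
s=monitor.state();print(s['eef_pos'],s['finger_gap'],s['tool_rot']); snap('wrist','w3');im,c=snap('top','top3')
a=cv2.resize(im[140:240,340:440],(480,480),interpolation=cv2.INTER_CUBIC); b=load('w3')[0][:, ::]
b=cv2.resize(b,None,fx=.5,fy=.5); p=np.zeros((480,800,3),np.uint8); p[:,:480]=a; p[:240,480:]=b; cv2.imwrite('pics/m3.png',p[:,:,::-1])
```

```text
[ 0.45973652 -0.08340269  0.12866723] 0.07350056899500422 [-1.44720237e-01  3.13754607e+00  1.55065590e-03]
```

View pics/m3.png

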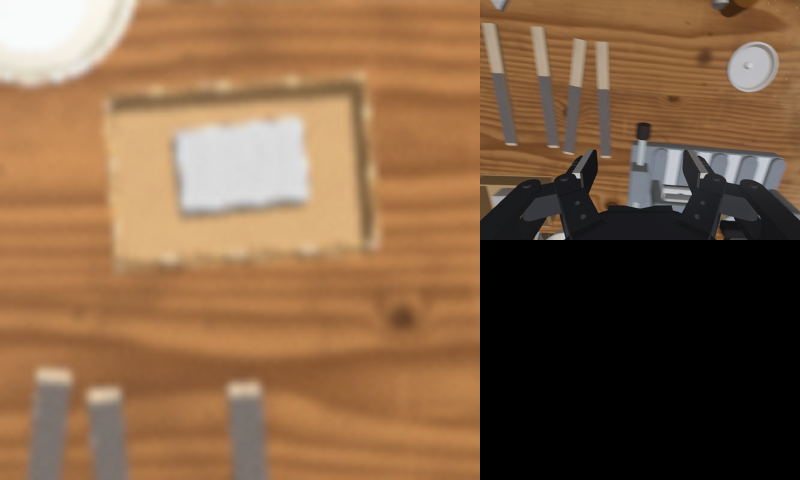

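The block lies fully inside the tray, clear of the walls, and the knob stands free in front of the press. Next is the rod.

servo_tool --increments '[[0.6,[0.8,0.4,-4],-0.09],[0.6,[0,0,-4],0],[0.6,[0,0,-2],0],[0.6,[0,0,-1.2],0],[0.6,[0,0,0],0],[0.6,[0,0,0],0]]'

```text
time_s: 8.9
eef_pos: [0.4707, -0.0811, 0.0162]
tool_rot: [-0.004, 3.14, -0.0]
wrist_force: [-0.8, 0.5, -0.3]
finger_gap: 0.051
finger_force: 0.0
```

servo_tool --increments '[[0,[0,0,0],0],[0,[0,0,0],0],[0,[0,0,0],0],[0,[0,0,0],0],[0,[0,0,0],0]]'

```text
time_s: 9.52
eef_pos: [0.4703, -0.0799, 0.0162]
tool_rot: [-0.006, 3.14, 0.002]
wrist_force: [-1.3, 2.9, 6.8]
finger_gap: 0.0195
finger_force: 58.4
```

servo_tool --increments '[[0,[-0.3,0,0],0],[0,[-0.3,0,0],0],[0,[-0.3,0,0],0],[0,[-0.2,0,0],0],[0,[0,0,0],0]]'

```text
time_s: 10.15
eef_pos: [0.4585, -0.0799, 0.0161]
tool_rot: [0.005, -3.141, -0.002]
wrist_force: [-2.6, 3.6, 11.9]
finger_gap: 0.0196
finger_force: 61.6
```

servo_tool --increments '[[0,[-0.2,0,0],0],[0,[-0.1,0,0],0],[0,[0,0,0],0]]'

```text
time_s: 10.52
eef_pos: [0.4552, -0.0799, 0.0161]
tool_rot: [0.005, -3.141, -0.002]
wrist_force: [-1.9, 3.4, 11.9]
finger_gap: 0.0195
finger_force: 61.7
```

servo_tool --increments '[[0.6,[0,0,0],0],[0.6,[0,0,0],0],[0.6,[0,0,0],0],[0.6,[0,0,5],0],[0.6,[-2,0,6],0],[0.6,[-3,4,5],0],[0.6,[0,4,4],0],[0.6,[0,0,0],0]]'

```text
time_s: 11.52
eef_pos: [0.4113, -0.0028, 0.2115]
tool_rot: [-0.013, 3.135, 0.003]
wrist_force: [-0.4, 0.1, -0.4]
finger_gap: 0.0514
finger_force: 0.0
```

Run:
```python
from h import *
s=monitor.state();print(s['eef_pos'],s['finger_gap'],s['tool_rot']); snap('wrist','w4');im,c=snap('top','top4')
def dark(f,box):
    im,c=load(f); h=im.max(2); u0,u1,v0,v1=box; m=(h[v0:v1,u0:u1]<75).astype(np.uint8); n,l,st,ce=cv2.connectedComponentsWithStats(m); 
    for i in range(1,n):
        if st[i,4]>15: p=ce[i]+[u0,v0]; print(f,st[i],p.round(1),ray(c,*p,.0395).round(4))
dark('top0',(292,308,234,255)); dark('top4',(292,308,234,262)); dark('w1',(220,262,160,200))
```

```text
[ 0.41127234 -0.0028094   0.21147863] 0.05138303980740188 [-0.01319537  3.13483314  0.00327245]
top0 [ 5  5  7  7 49] [300. 242.] [ 0.4706 -0.08    0.0395]
top4 [ 5 11  7  8 46] [300.1 248.7] [ 0.455  -0.0802  0.0395]
w1 [  9   8  23  25 512] [240.  179.7] [ 0.4696 -0.0779  0.0395]
```

View pics/w4.png

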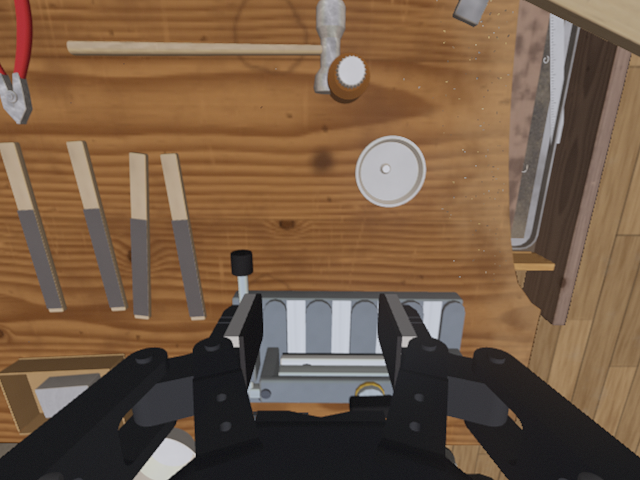

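The wrist view shows the rod pulled one click, with the knob at (241,263). The lane noses are at (276…405, 303), the four sticks are unmoved, and the block is in the tray at (65,395). Next I'll measure lanes and sticks.

Run:
```python
from h import *
im,c=load('w4'); h=cv2.cvtColor(im,cv2.COLOR_RGB2HSV)
print([im[325,u].tolist() for u in (276,297,318,340,361)])
for v in (312,320,330,340):
    g=im[v,262:470].astype(float).mean(1); thr=185; x=(g>thr).astype(int); e=np.nonzero(np.diff(x))[0]
    print(v,[(int(k)+262,float(ray(c,k+262.5,v,.025)[1].round(4)),float(ray(c,k+262.5,v,.025)[0].round(4))) for k in e])
g=im[270:320,300].astype(int); print(im[285:300,361].mean(1).astype(int))
for u in (290,361,440): print(u,[ray(c,u,v,.022).round(4)[:2].tolist() for v in (291,300)])
for o in sticks('w4',(100,345),(0,215)): print(o)
for o in sticks('top4'): print('top',o)
```

```text
[[125, 133, 144], [197, 202, 210], [126, 133, 145], [195, 199, 206], [127, 134, 145]]
312 [(286, -0.0375, 0.5118), (304, -0.0186, 0.5116), (332, 0.0108, 0.5114), (349, 0.0286, 0.5113), (423, 0.1062, 0.5107), (439, 0.123, 0.5106)]
320 [(287, -0.0366, 0.5212), (304, -0.0187, 0.521), (331, 0.0099, 0.5208), (349, 0.0289, 0.5207), (423, 0.1071, 0.5201), (438, 0.123, 0.52)]
330 [(287, -0.0368, 0.5331), (304, -0.0187, 0.533), (331, 0.0101, 0.5328), (348, 0.0282, 0.5327), (428, 0.1136, 0.5321), (437, 0.1232, 0.532)]
340 [(287, -0.0371, 0.5453), (304, -0.0188, 0.5452), (331, 0.0103, 0.545), (348, 0.0286, 0.5449), (376, 0.0588, 0.5447), (377, 0.0599, 0.5447), (402, 0.0868, 0.5445), (407, 0.0922, 0.5444)]
[ 93  98 100 101 103  95  81  73  74  77  77  76  79 104 109]
290 [[0.4891, -0.0337], [0.4993, -0.0338]]
361 [[0.4885, 0.04], [0.4988, 0.0405]]
440 [[0.4879, 0.1221], [0.4982, 0.1232]]
(array([ 0.3142, -0.2835]), 1.567, 0.027)
(array([ 0.4254, -0.2301]), 0.071, 0.18)
(array([ 0.4274, -0.2963]), 0.046, 0.18)
(array([ 0.4358, -0.1885]), -0.122, 0.18)
(array([ 0.4361, -0.1438]), 0.063, 0.18)
top (array([ 0.4422, -0.1424]), 0.067, 0.182)
top (array([ 0.4411, -0.1884]), -0.118, 0.182)
top (array([ 0.4321, -0.2967]), 0.053, 0.182)
top (array([ 0.4313, -0.2296]), 0.076, 0.182)
```

servo_tool --increments '[[0.3,[-0.4,-4.7,-3],0.02],[0.3,[-0.4,-4.7,-3],0.02],[0.3,[-0.4,-4.8,-3],0.017],[0.3,[0,0,-4],0],[0.3,[0,0,-3],0],[0.3,[0,0,0],0],[0.3,[0,0,0],0]]'

```text
time_s: 12.5
eef_pos: [0.3971, -0.1482, 0.0488]
tool_rot: [0.092, -3.139, 0.001]
wrist_force: [0.9, 0.1, -0.0]
finger_gap: 0.0257
finger_force: 0.0
```

Run:
```python
from h import *
s=monitor.state();print(s['eef_pos'],s['finger_gap'],s['tool_rot']); im,c=snap('wrist','w5')
print([proj(c,(x,y,.008)) for x,y in ((.399,-.1454),(.419,-.144),(.399,-.1835))])
```

```text
[ 0.39706078 -0.14822898  0.04877132] 0.02570898873609872 [ 9.22339907e-02 -3.13921618e+00  6.33506546e-04]
[(np.float64(325.8945501830658), np.float64(281.0190984740619)), (np.float64(326.1210071740192), np.float64(312.92606107402946)), (np.float64(258.49727109779457), np.float64(277.34124289248786))]
```

View pics/w5.png

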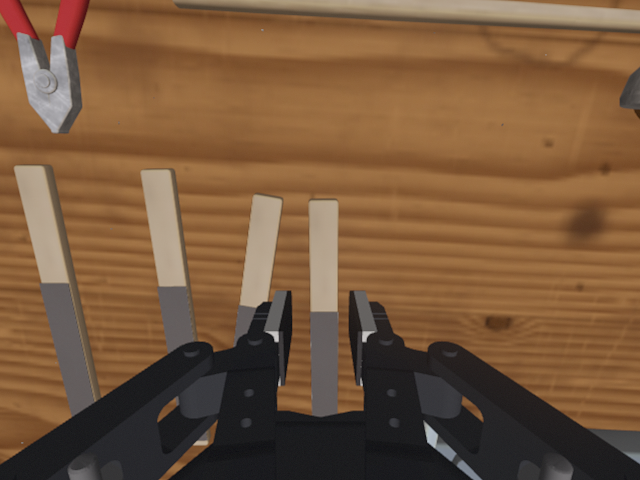

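The wrist view shows the first stick (310–338 px, centre 324) between the open fingers (288 and 353). The gripper should shift about 2 mm left, and the neighbour at 262 is clear.

servo_tool --increments '[[0.3,[0,0.25,-2],-0.02],[0.3,[0,0,-1.5],0],[0.3,[0,0,-1.2],0],[0.3,[0,0,0],0],[0,[0,0,0],0],[0,[0,0,0],0],[0,[0,0,0],0],[0,[0,0,0],0]]'

```text
time_s: 13.55
eef_pos: [0.3976, -0.145, 0.0019]
tool_rot: [-0.063, 3.141, -0.0]
wrist_force: [-0.2, -0.7, 3.5]
finger_gap: 0.0139
finger_force: 58.9
```

servo_tool --increments '[[0,[0,0,2],0],[0,[0,0,4],-0.02],[0,[0.35,2.1,1.5],-0.02],[0,[0.5,5,0],0],[0,[0.5,5,0],0],[0,[0,5,0],0],[0,[0,5,0],0],[0,[0,4,0],0]]'

```text
time_s: 14.55
eef_pos: [0.4106, 0.1183, 0.0768]
tool_rot: [-0.003, 3.142, 0.001]
wrist_force: [0.6, -0.4, -0.5]
finger_gap: 0.014
finger_force: 58.7
```

servo_tool --increments '[[0,[0,0,0],0],[0,[0,0,-1.5],0],[0,[0,0,-1],0],[0,[0,0,0],0],[0,[0,0,0],0]]'

```text
time_s: 15.18
eef_pos: [0.4111, 0.1153, 0.0516]
tool_rot: [-0.002, -3.141, 0.001]
wrist_force: [-0.2, 0.2, 0.3]
finger_gap: 0.0137
finger_force: 58.7
```

Run:
```python
from h import *
im,c=load('w5'); print(ray(c,324,199,.008),[ray(c,u,311,.008)[1] for u in (310,338)])
s=monitor.state();print(s['eef_pos'],s['finger_gap'],s['tool_rot']); im,c=snap('wrist','w6')
print([np.round(proj(c,p)) for p in ((.498,.1163,.022),(.53,.1163,.022),(.53,.0683,.022))])
```

```text
[ 0.35249242 -0.14934933  0.008     ] [np.float64(-0.1534367257618587), np.float64(-0.13718398568811768)]
[0.41107129 0.11532167 0.05160214] 0.013651483340131729 [-2.26269581e-03 -3.14124990e+00  5.49429431e-04]
[array([323., 418.]), array([323., 459.]), array([247., 459.])]
```

View pics/w6.png

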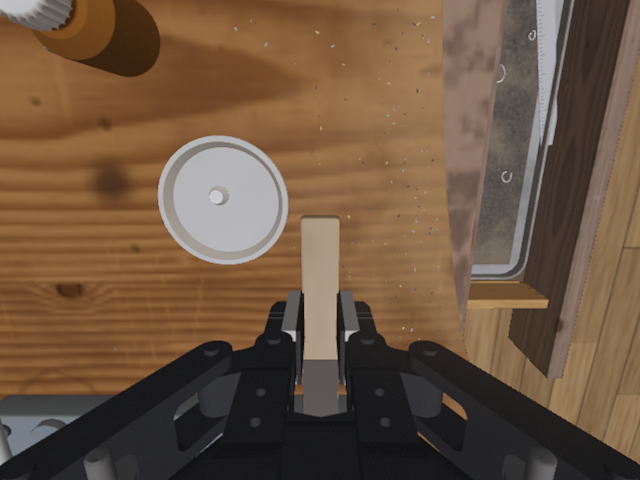

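The wrist view shows the stick held straight, its near end at (320,218), passing clear of the dish at (222,200); the lanes are hidden by the hand. I'll lower it and check with force and the side camera.

servo_tool --increments '[[0,[0,0.1,-1],0],[0,[0,0,-1],0],[0,[0,0,-0.4],0],[0,[0,0,0],0],[0,[0,0,0],0]]'

```text
time_s: 15.85
eef_pos: [0.4111, 0.1171, 0.0278]
tool_rot: [-0.0, 3.141, 0.0]
wrist_force: [0.5, -0.4, -0.6]
finger_gap: 0.014
finger_force: 58.7
```

Run:
```python
from h import *
s=monitor.state();print(s['eef_pos'],s['wrist_force'],s['moment']); im,c=snap('side','s6'); a=im[170:370,100:340]; cv2.imwrite('pics/s6c.png',cv2.resize(a,None,fx=3,fy=3,interpolation=cv2.INTER_CUBIC)[:,:,::-1])
```

```text
[0.41112131 0.11710207 0.02782668] [ 0.45156397 -0.41108871 -0.59068497] [-0.01310051  0.00520029  0.02101187]
```

View pics/s6c.png

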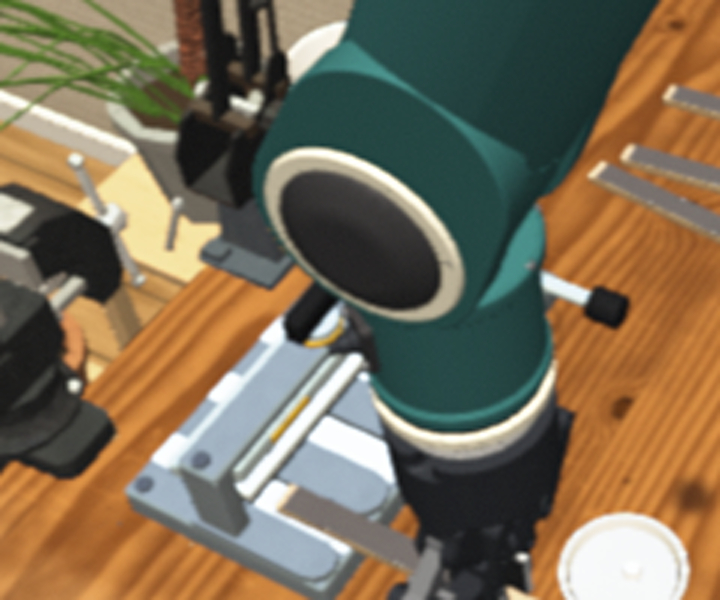

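The side view shows the stick's tip lying in the leftmost lane just short of the bar, between the walls. I'll lower it onto the floor and slide.

servo_tool --increments '[[0,[0,-0.07,-0.3],0],[0,[0,0,0],0],[0,[0.8,0,0],0],[0,[1,0,0],0],[0,[1,0,0],0],[0,[1,0,0],0],[0,[0.6,0,0],0],[0,[0,0,0],0]]'

```text
time_s: 16.9
eef_pos: [0.4554, 0.1163, 0.0247]
tool_rot: [0.0, 3.141, -0.0]
wrist_force: [-0.5, 0.0, -0.8]
finger_gap: 0.0137
finger_force: 58.7
```

servo_tool --increments '[[0,[0.5,0,0],0],[0,[0.4,0,-0.04],0],[0,[0.1,0,0],0],[0,[0,0,0],0]]'

```text
time_s: 17.4
eef_pos: [0.4649, 0.1164, 0.0244]
tool_rot: [0.0, -3.141, -0.0]
wrist_force: [-0.5, 0.3, -0.5]
finger_gap: 0.0139
finger_force: 58.7
```

servo_tool --increments '[[0,[0.1,0,0],0],[0,[0.1,0,0],0],[0,[0,0,0],0]]'

```text
time_s: 17.77
eef_pos: [0.4671, 0.1164, 0.0244]
tool_rot: [-0.0, 3.141, 0.0]
wrist_force: [0.9, 0.6, -0.0]
finger_gap: 0.0137
finger_force: 58.7
```

servo_tool --increments '[[0,[0.1,0,0],0],[0,[0,0,0],0]]'

```text
time_s: 18.02
eef_pos: [0.4681, 0.1164, 0.0244]
tool_rot: [-0.0, 3.141, 0.0]
wrist_force: [1.1, -0.4, 0.0]
finger_gap: 0.0139
finger_force: 58.7
```

servo_tool --increments '[[0,[0.1,0,0],0],[0,[0,0,0],0]]'

```text
time_s: 18.27
eef_pos: [0.4683, 0.1164, 0.0242]
tool_rot: [0.0, -3.14, 0.0]
wrist_force: [-1.7, 0.2, -1.1]
finger_gap: 0.0136
finger_force: 58.7
```

servo_tool --increments '[[0,[0.08,0,0],0],[0,[0,0,0],0]]'

```text
time_s: 18.52
eef_pos: [0.4684, 0.1163, 0.024]
tool_rot: [0.001, -3.139, 0.0]
wrist_force: [-5.5, 0.2, 0.2]
finger_gap: 0.0138
finger_force: 58.7
```

servo_tool --increments '[[0,[-0.1,0,0],0],[0.32,[0,0,0],0],[0.32,[0,0,0],0],[0.32,[0,0,0],0],[0.32,[0,0,4],0],[0.32,[-1,-2,5],0],[0.32,[-2,-5,1],-0.05],[0.32,[-2,-5,0],-0.05]]'

```text
time_s: 19.52
eef_pos: [0.4197, -0.0045, 0.1258]
tool_rot: [0.157, 3.133, 0.002]
wrist_force: [0.5, -0.3, -0.2]
finger_gap: 0.0276
finger_force: 0.0
```

servo_tool --increments '[[0.32,[-1.5,-5,-2],0],[0.32,[0,-5,-2],0],[0.32,[0,-5,-2],0],[0.32,[0,-3,-1],0],[0.32,[0,0,0],0],[0.32,[0,0,0],0]]'

```text
time_s: 20.27
eef_pos: [0.4039, -0.1832, 0.0545]
tool_rot: [0.157, 3.138, 0.0]
wrist_force: [-0.7, 0.8, -0.6]
finger_gap: 0.027
finger_force: 0.0
```

```bash
cat >> h.py <<'E'
def wstick():
    "stick nearest image centre column in wrist view: centre line y at several rows (wood part), near end"
    s=monitor.state(); im,c=snap('wrist','wx')
    h=cv2.cvtColor(im,cv2.COLOR_RGB2HSV); m=((h[...,1]<110)&(h[...,2]>150)&(h[...,0]>8)&(h[...,0]<30)).astype(np.uint8)
    m=cv2.morphologyEx(m,cv2.MORPH_OPEN,np.ones((5,5)))
    n,l,st,ce=cv2.connectedComponentsWithStats(m)
    print('eef',s['eef_pos'].round(4),s['tool_rot'].round(3),'gap',round(float(s['finger_gap']),4))
    for i in range(1,n):
        if 1200<st[i,4]<8000 and 120<ce[i][0]<520:
            v,u=np.nonzero(l==i); P=np.array([ray(c,a,b,.008)[:2] for a,b in zip(u,v)]); m0=P.mean(0)
            w,V=np.linalg.eigh(np.cov((P-m0).T)); d=V[:,1]*np.sign(V[0,1]); t=(P-m0)@d; e=m0+d*t.min()
            q=e+d*.046
            print('px',ce[i].round(),'near end',e.round(4),'ang',round(float(np.arctan2(d[1],d[0])),3),'len',round(float(np.ptp(t)),3),'grip at',q.round(4))
E
python3 - <<'E'
from h import *
wstick()
E
```

```text
eef [ 0.4039 -0.1832  0.0545] [0.157 3.138 0.   ] gap 0.027
px [223. 230.] near end [ 0.3421 -0.2374] ang 0.075 len 0.065 grip at [ 0.388  -0.2339]
px [318. 239.] near end [ 0.3529 -0.1792] ang -0.116 len 0.065 grip at [ 0.3986 -0.1845]
```

servo_tool --increments '[[0.32,[-0.5,-0.15,-2],-0.015],[0.32,[0,0,-2],0],[0.32,[0,0,-1.2],0],[0.32,[0,0,0],0],[0,[0,0,0],0],[0,[0,0,0],0],[0,[0,0,0],0],[0,[0,0,0],0]]'

```text
time_s: 21.32
eef_pos: [0.3994, -0.1851, 0.003]
tool_rot: [0.18, 3.135, 0.0]
wrist_force: [-0.4, 0.6, 6.4]
finger_gap: 0.0141
finger_force: 59.3
```

servo_tool --increments '[[0,[0,0,2],0],[0,[0,0,4],0.03],[0,[0.35,1.35,1.5],0.03],[0,[0.4,5,0],0.03],[0,[0.4,5,0],0.025],[0,[0,5,0],0],[0,[0,5,0],0],[0,[0,4,0],0]]'

```text
time_s: 22.32
eef_pos: [0.4101, 0.0704, 0.0775]
tool_rot: [-0.002, 3.141, 0.001]
wrist_force: [0.2, 0.9, 0.0]
finger_gap: 0.0139
finger_force: 58.7
```

servo_tool --increments '[[0,[0,0,0],0],[0,[0,0,-2],0],[0,[0,0,-1.5],0],[0,[0,0,0],0],[0,[0,0,0],0]]'

```text
time_s: 22.95
eef_pos: [0.4105, 0.0678, 0.0425]
tool_rot: [0.002, 3.142, -0.0]
wrist_force: [-0.4, -0.7, -1.0]
finger_gap: 0.0138
finger_force: 58.7
```

servo_tool --increments '[[0,[0,0.05,-1],0],[0,[0,0,-0.5],0],[0,[0,0,-0.3],0],[0,[0,0,0],0],[0,[0,0,0],0]]'

```text
time_s: 23.58
eef_pos: [0.4104, 0.0689, 0.0244]
tool_rot: [-0.0, 3.141, 0.0]
wrist_force: [0.7, 0.6, -0.4]
finger_gap: 0.0136
finger_force: 58.7
```

servo_tool --increments '[[0,[0.8,0,0],0],[0,[1,0,0],0],[0,[1,0,0],0],[0,[1,0,0],0],[0,[0.9,0,0],0],[0,[0,0,0],0]]'

```text
time_s: 24.32
eef_pos: [0.4581, 0.0688, 0.0244]
tool_rot: [0.0, 3.141, -0.0]
wrist_force: [-0.0, 0.3, -1.5]
finger_gap: 0.0136
finger_force: 58.7
```

servo_tool --increments '[[0,[0.5,0,0],0],[0,[0.3,0,0],0],[0,[0.1,0,0],0],[0,[0,0,0],0]]'

```text
time_s: 24.82
eef_pos: [0.4662, 0.0689, 0.0244]
tool_rot: [0.0, -3.142, -0.0]
wrist_force: [-1.8, 0.6, -0.9]
finger_gap: 0.0137
finger_force: 58.7
```

servo_tool --increments '[[0,[0.1,0,0],0],[0,[0,0,0],0]]'

```text
time_s: 25.08
eef_pos: [0.4673, 0.0689, 0.0244]
tool_rot: [-0.0, 3.141, 0.0]
wrist_force: [0.2, -0.3, -0.5]
finger_gap: 0.0141
finger_force: 58.7
```

servo_tool --increments '[[0,[0.1,0,0],0],[0,[0,0,0],0]]'

```text
time_s: 25.32
eef_pos: [0.4684, 0.0689, 0.0244]
tool_rot: [-0.0, 3.141, 0.0]
wrist_force: [0.2, 0.0, -0.3]
finger_gap: 0.0137
finger_force: 58.7
```

servo_tool --increments '[[0,[0.1,0,0],0],[0,[0,0,0],0]]'

```text
time_s: 25.58
eef_pos: [0.4694, 0.0689, 0.0244]
tool_rot: [-0.0, 3.141, 0.0]
wrist_force: [0.2, 0.1, -0.9]
finger_gap: 0.0136
finger_force: 58.7
```

servo_tool --increments '[[0,[0.08,0,0],0],[0,[0,0,0],0]]'

```text
time_s: 25.82
eef_pos: [0.4702, 0.0689, 0.0244]
tool_rot: [-0.0, 3.141, 0.0]
wrist_force: [0.4, 0.2, -1.0]
finger_gap: 0.0134
finger_force: 58.7
```

servo_tool --increments '[[0,[0.08,0,0],0],[0,[0,0,0],0]]'

```text
time_s: 26.08
eef_pos: [0.4703, 0.0689, 0.0242]
tool_rot: [0.0, -3.14, 0.0]
wrist_force: [-2.4, 1.5, 0.5]
finger_gap: 0.0136
finger_force: 58.7
```

servo_tool --increments '[[0,[0.06,0,0],0],[0,[0,0,0],0]]'

```text
time_s: 26.32
eef_pos: [0.4704, 0.0689, 0.0241]
tool_rot: [0.0, -3.139, 0.0]
wrist_force: [-3.9, 0.6, 0.2]
finger_gap: 0.0136
finger_force: 58.8
```

servo_tool --increments '[[0,[-0.08,0,0],0],[0.32,[0,0,0],0],[0.32,[0,0,0],0],[0.32,[0,0,0],0],[0.32,[0,0,4],0],[0.32,[-1,-2,5],0],[0.32,[-2,-5,1],0.04],[0.32,[-2,-5,0],0.035]]'

```text
time_s: 27.32
eef_pos: [0.4215, -0.052, 0.1258]
tool_rot: [-0.122, 3.135, 0.001]
wrist_force: [1.0, -0.4, 0.4]
finger_gap: 0.0277
finger_force: 0.0
```

servo_tool --increments '[[0.32,[-2,-5,0],0],[0.32,[-1,-5,-2],0],[0.32,[0,-5,-2],0],[0.32,[0,-3,-2],0],[0.32,[0,-0.3,-1],0],[0.32,[0,0,0],0],[0.32,[0,0,0],0]]'

```text
time_s: 28.2
eef_pos: [0.3912, -0.2329, 0.0548]
tool_rot: [-0.121, 3.139, 0.001]
wrist_force: [0.6, -0.0, -0.4]
finger_gap: 0.0274
finger_force: 0.0
```

Run:
```python
from h import *
wstick(); snap('top','top5'); print(sticks('top5'))
```

```text
eef [ 0.3912 -0.2329  0.0548] [-1.210e-01  3.139e+00  1.000e-03] gap 0.0274
px [501.  32.] near end [ 0.2613 -0.2193] ang 1.57 len 0.131 grip at [ 0.2613 -0.1733]
px [203. 237.] near end [ 0.3441 -0.3023] ang 0.053 len 0.065 grip at [ 0.39   -0.2999]
px [319. 242.] near end [ 0.3425 -0.2377] ang 0.077 len 0.064 grip at [ 0.3883 -0.2342]
[(array([ 0.3881, -0.2424]), -0.798, 0.286)]
```

servo_tool --increments '[[0.32,[-0.35,-0.12,-2],0],[0.32,[0,0,-2],0],[0.32,[0,0,-1.2],0],[0.32,[0,0,0],0],[0,[0,0,0],0],[0,[0,0,0],0],[0,[0,0,0],0],[0,[0,0,0],0]]'

```text
time_s: 29.3
eef_pos: [0.3877, -0.2355, 0.003]
tool_rot: [-0.118, 3.138, -0.0]
wrist_force: [0.5, 0.7, 6.2]
finger_gap: 0.0134
finger_force: 59.3
```

servo_tool --increments '[[0,[0,0,2],0],[0,[0,0,4],-0.02],[0,[0.7,1.6,1.5],-0.02],[0,[0.8,5,0],-0.02],[0,[0.8,5,0],-0.016],[0,[0,5,0],0],[0,[0,5,0],0],[0,[0,4,0],0]]'

```text
time_s: 30.3
eef_pos: [0.41, 0.0228, 0.0775]
tool_rot: [-0.001, 3.141, 0.001]
wrist_force: [0.5, 0.1, -0.7]
finger_gap: 0.0138
finger_force: 58.6
```

servo_tool --increments '[[0,[0,0,0],0],[0,[0,0,-2],0],[0,[0,0,-1.5],0],[0,[0,0,0],0],[0,[0,0,0],0]]'

```text
time_s: 30.92
eef_pos: [0.4104, 0.0201, 0.0425]
tool_rot: [0.003, 3.141, -0.0]
wrist_force: [0.1, -0.1, -0.7]
finger_gap: 0.0138
finger_force: 58.7
```

servo_tool --increments '[[0,[0,0,-1],0],[0,[0,0,-0.5],0],[0,[0,0,-0.3],0],[0,[0,0,0],0],[0,[0,0,0],0]]'

```text
time_s: 31.55
eef_pos: [0.4102, 0.0207, 0.0244]
tool_rot: [0.001, 3.141, 0.0]
wrist_force: [-0.1, -0.1, -0.5]
finger_gap: 0.0137
finger_force: 58.7
```

servo_tool --increments '[[0,[0.8,0,0],0],[0,[1,0,0],0],[0,[1,0,0],0],[0,[1,0,0],0],[0,[0.8,0,0],0],[0,[0,0,0],0]]'

```text
time_s: 32.3
eef_pos: [0.4569, 0.0206, 0.0243]
tool_rot: [0.001, 3.141, -0.0]
wrist_force: [-0.6, -0.1, -1.0]
finger_gap: 0.014
finger_force: 58.7
```

servo_tool --increments '[[0,[0.5,0,0],0],[0,[0.3,0,0],0],[0,[0.1,0,0],0],[0,[0,0,0],0]]'

```text
time_s: 32.8
eef_pos: [0.4651, 0.0207, 0.0244]
tool_rot: [-0.001, -3.141, -0.0]
wrist_force: [-0.6, -0.8, 0.4]
finger_gap: 0.0138
finger_force: 58.7
```

servo_tool --increments '[[0,[0.1,0,0],0],[0,[0.1,0,0],0],[0,[0,0,0],0]]'

```text
time_s: 33.17
eef_pos: [0.4673, 0.0207, 0.0244]
tool_rot: [0.001, 3.141, 0.0]
wrist_force: [1.2, 0.8, -0.3]
finger_gap: 0.0138
finger_force: 58.7
```

servo_tool --increments '[[0,[0.08,0,0],0],[0,[0,0,0],0]]'

```text
time_s: 33.42
eef_pos: [0.468, 0.0207, 0.0244]
tool_rot: [0.001, 3.142, 0.0]
wrist_force: [-0.8, 0.3, -0.7]
finger_gap: 0.0135
finger_force: 58.7
```

servo_tool --increments '[[0,[0.07,0,0],0],[0,[0,0,0],0]]'

```text
time_s: 33.67
eef_pos: [0.4687, 0.0207, 0.0243]
tool_rot: [-0.001, -3.142, -0.0]
wrist_force: [0.4, 0.1, 0.5]
finger_gap: 0.0134
finger_force: 58.7
```

servo_tool --increments '[[0,[0.07,0,0],0],[0,[0,0,0],0]]'

```text
time_s: 33.92
eef_pos: [0.4688, 0.0208, 0.0242]
tool_rot: [-0.001, -3.14, -0.0]
wrist_force: [-1.8, -0.2, -0.4]
finger_gap: 0.0134
finger_force: 58.7
```

servo_tool --increments '[[0,[0.06,0,0],0],[0,[0,0,0],0]]'

```text
time_s: 34.17
eef_pos: [0.4688, 0.0207, 0.0241]
tool_rot: [-0.001, -3.139, -0.0]
wrist_force: [-4.9, 0.3, -0.2]
finger_gap: 0.0137
finger_force: 58.7
```

servo_tool --increments '[[0,[-0.08,0,0],0],[0.32,[0,0,0],0],[0.32,[0,0,0],0],[0.32,[0,0,0],0],[0.32,[0,0,4],0],[0.32,[-1,-2,5],0],[0.32,[-2,-5,1],0.03],[0.32,[-2,-5,0],0.023]]'

```text
time_s: 35.17
eef_pos: [0.4201, -0.1002, 0.1258]
tool_rot: [-0.086, 3.136, 0.0]
wrist_force: [0.1, -0.2, 0.1]
finger_gap: 0.0274
finger_force: 0.0
```

servo_tool --increments '[[0.32,[-2,-5,0],0],[0.32,[-1,-5,-2],0],[0.32,[0,-5,-2],0],[0.32,[0,-3,-2],0],[0.32,[0,-2,-1],0],[0.32,[0,0,0],0],[0.32,[0,0,0],0]]'

```text
time_s: 36.05
eef_pos: [0.3894, -0.2985, 0.0546]
tool_rot: [-0.083, 3.14, 0.001]
wrist_force: [-0.0, 0.1, 0.9]
finger_gap: 0.0274
finger_force: 0.0
```

Run:
```python
from h import *
wstick()
```

```text
eef [ 0.3894 -0.2985  0.0546] [-8.30e-02  3.14e+00  1.00e-03] gap 0.0274
px [318. 248.] near end [ 0.3438 -0.3025] ang 0.052 len 0.064 grip at [ 0.3898 -0.3001]
```

servo_tool --increments '[[0.32,[0,-0.15,-2],0],[0.32,[0,0,-2],0],[0.32,[0,0,-1.2],0],[0.32,[0,0,0],0],[0,[0,0,0],0],[0,[0,0,0],0],[0,[0,0,0],0],[0,[0,0,0],0]]'

```text
time_s: 37.1
eef_pos: [0.3897, -0.301, 0.0031]
tool_rot: [-0.082, 3.139, -0.0]
wrist_force: [-1.3, 0.5, 6.8]
finger_gap: 0.0136
finger_force: 59.3
```

servo_tool --increments '[[0,[0,0,2],0],[0,[0,0,4],-0.02],[0,[0.7,3.3,1.5],-0.02],[0,[0.7,5,1],-0.012],[0,[0.7,5,0],0],[0,[0,5,0],0],[0,[0,5,0],0],[0,[0,4,0],0]]'

```text
time_s: 38.1
eef_pos: [0.41, -0.0257, 0.0875]
tool_rot: [-0.002, 3.141, 0.001]
wrist_force: [0.2, -0.3, -0.9]
finger_gap: 0.0137
finger_force: 58.7
```

servo_tool --increments '[[0,[0,0,0],0],[0,[0,0,-3],0],[0,[0,0,-1.5],0],[0,[0,0,0],0],[0,[0,0,0],0]]'

```text
time_s: 38.72
eef_pos: [0.4106, -0.0286, 0.0428]
tool_rot: [0.002, 3.141, -0.0]
wrist_force: [0.1, 0.3, -0.4]
finger_gap: 0.0135
finger_force: 58.7
```

servo_tool --increments '[[0,[0,0.05,-1],0],[0,[0,0,-0.5],0],[0,[0,0,-0.3],0],[0,[0,0,0],0],[0,[0,0,0],0]]'

```text
time_s: 39.35
eef_pos: [0.4102, -0.0273, 0.0244]
tool_rot: [-0.0, 3.141, 0.0]
wrist_force: [0.6, -0.3, -0.1]
finger_gap: 0.0136
finger_force: 58.7
```

servo_tool --increments '[[0,[0.8,0,0],0],[0,[1,0,0],0],[0,[1,0,0],0],[0,[1,0,0],0],[0,[0.8,0,0],0],[0,[0,0,0],0]]'

```text
time_s: 40.1
eef_pos: [0.4569, -0.0273, 0.0243]
tool_rot: [-0.0, 3.141, -0.0]
wrist_force: [-0.5, 0.2, -0.4]
finger_gap: 0.0137
finger_force: 58.7
```

servo_tool --increments '[[0,[0.5,0,0],0],[0,[0.3,0,0],0],[0,[0.1,0,0],0],[0,[0,0,0],0]]'

```text
time_s: 40.6
eef_pos: [0.4652, -0.0273, 0.0244]
tool_rot: [0.0, -3.142, -0.0]
wrist_force: [1.0, -0.2, 0.1]
finger_gap: 0.0135
finger_force: 58.7
```

servo_tool --increments '[[0,[0.1,0,0],0],[0,[0.1,0,0],0],[0,[0,0,0],0]]'

```text
time_s: 40.98
eef_pos: [0.4673, -0.0273, 0.0244]
tool_rot: [-0.0, 3.141, 0.0]
wrist_force: [0.2, -0.7, 0.2]
finger_gap: 0.0138
finger_force: 58.7
```

servo_tool --increments '[[0,[0.1,0,0],0],[0,[0,0,0],0]]'

```text
time_s: 41.22
eef_pos: [0.4683, -0.0273, 0.0244]
tool_rot: [-0.0, 3.142, -0.0]
wrist_force: [0.1, -0.3, -0.7]
finger_gap: 0.0137
finger_force: 58.7
```

servo_tool --increments '[[0,[0.07,0,0],0],[0,[0,0,0],0]]'

```text
time_s: 41.48
eef_pos: [0.4689, -0.0273, 0.0244]
tool_rot: [-0.0, 3.142, -0.0]
wrist_force: [0.2, 0.1, -1.1]
finger_gap: 0.0139
finger_force: 58.7
```

servo_tool --increments '[[0,[0.06,0,0],0],[0,[0,0,0],0]]'

```text
time_s: 41.72
eef_pos: [0.469, -0.0273, 0.0242]
tool_rot: [0.0, -3.141, -0.0]
wrist_force: [-1.1, -0.6, -1.0]
finger_gap: 0.0137
finger_force: 58.7
```

servo_tool --increments '[[0,[0.08,0,0],0],[0,[0,0,0],0]]'

```text
time_s: 41.98
eef_pos: [0.4691, -0.0272, 0.0241]
tool_rot: [0.0, -3.139, -0.001]
wrist_force: [-5.1, 0.4, 1.5]
finger_gap: 0.0138
finger_force: 58.9
```

servo_tool --increments '[[0,[-0.06,0,0],0],[0.32,[0,0,0],0],[0.32,[0,0,0],0],[0.32,[0,0,0],0],[0.32,[0,0,4],0],[0.32,[-1,0,6],0],[0.5,[-3,3,5],0],[0.5,[-1.5,3,0],0]]'

```text
time_s: 42.98
eef_pos: [0.4175, 0.0322, 0.175]
tool_rot: [0.002, 3.135, 0.006]
wrist_force: [0.4, 0.6, -0.7]
finger_gap: 0.0426
finger_force: 0.0
```

Run:
```python
from h import *
s=monitor.state();print(s['eef_pos'],s['tool_rot'],s['q'].round(2)); a,_=snap('wrist','w8'); b,_=snap('side','s8');snap('top','top8')
im,c=load('top8'); m=(im.max(2)[234:262,292:308]<75).astype(np.uint8); n,l,st,ce=cv2.connectedComponentsWithStats(m); print([(st[i,4],ray(c,*(ce[i]+[292,234]),.0395)) for i in range(1,n)])
p=np.zeros((600,800,3),np.uint8); p[:, :400]=cv2.resize(a[180:480,180:480],(400,400))[:400].repeat(1,0) if 0 else 0
p[:400,:400]=cv2.resize(a[180:480,200:500],(400,400)); p[:400,400:]=cv2.resize(b[200:380,130:310],(400,400),interpolation=cv2.INTER_CUBIC); p[400:]=0
cv2.imwrite('pics/m8.png',p[:400,:,::-1])
```

```text
[0.41754009 0.03224799 0.17500057] [1.93062512e-03 3.13482911e+00 6.42431756e-03] [-0.81  0.16  0.73  2.23 -0.16  0.78  1.59]
[(np.int32(43), array([ 0.45556211, -0.07976583,  0.0395    ]))]
```

View pics/m8.png

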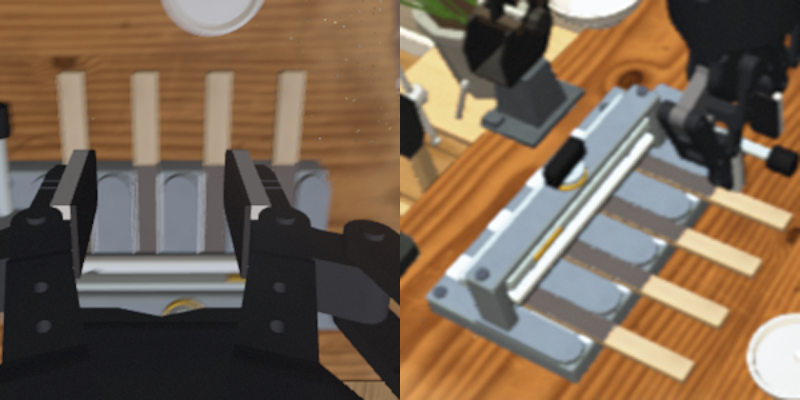

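All four sticks lie in their lanes with near ends level (wrist crop row 72), and the knob is still at the middle click. Now the handle's centre and angle, and the lamp's clearance.

Run:
```python
from h import *
for f,b in (('top0',(225,258,190,206)),('w1',(330,400,292,332)),('side0',(185,220,255,290))):
    im,c=load(f); u0,u1,v0,v1=b; m=(im.max(2)[v0:v1,u0:u1]<60).astype(np.uint8); n,l,st,ce=cv2.connectedComponentsWithStats(m); i=1+st[1:,4].argmax()
    v,u=np.nonzero(l==i); z=.109 if f!='side0' else .1; P=np.array([ray(c,a+u0,d+v0,z)[:2] for a,d in zip(u,v)],np.float32)
    m0=P.mean(0); w,V=np.linalg.eigh(np.cov((P-m0).T)); print(f,st[i],m0.round(4),np.arctan(V[0,1]/V[1,1]).round(3),'rect',cv2.minAreaRect(P*1000))
_,c=load('top0')
for X in [(.69,-.052,.017),(.69,-.058,.127),(.69,-.077,.261),(.69,-.111,.42)]: print(X,np.round(proj(c,X)))
```

```text
Traceback (most recent call last):
ValueError: attempt to get argmax of an empty sequence
```

Run:
```python
from h import *
for f,b in (('top0',(225,258,190,206)),('w1',(330,400,292,332)),('w4',(340,380,370,412))):
    im,c=load(f); u0,u1,v0,v1=b; m=(im.max(2)[v0:v1,u0:u1]<90).astype(np.uint8); n,l,st,ce=cv2.connectedComponentsWithStats(m); i=1+st[1:,4].argmax()
    v,u=np.nonzero(l==i); P=np.array([ray(c,a+u0,d+v0,.109)[:2] for a,d in zip(u,v)],np.float32)
    m0=P.mean(0); w,V=np.linalg.eigh(np.cov((P-m0).T)); print(f,st[i],m0.round(4),'yaw of long axis from +y',(-np.arctan(V[0,1]/V[1,1])).round(3),'rect',cv2.minAreaRect(P*1000))
_,c=load('top0')
for X in [(.69,-.052,.017),(.69,-.058,.127),(.69,-.077,.261),(.69,-.111,.42)]: print(X,np.round(proj(c,X)))
```

```text
top0 [ 8  5 17  6 73] [0.5648 0.044 ] yaw of long axis from +y 0.032 rect ((564.7667236328125, 44.137359619140625), (9.257275581359863, 35.333866119384766), 3.3819828033447266)
w1 [ 10   9  47  22 904] [0.5611 0.0427] yaw of long axis from +y 0.011 rect ((560.827880859375, 43.178070068359375), (18.75326156616211, 39.564361572265625), 3.529400110244751)
w4 [  9  25  31  17 485] [0.5533 0.0356] yaw of long axis from +y -0.007 rect ((552.7054443359375, 35.56543731689453), (16.641464233398438, 26.1502628326416), 0.381907194852829)
(0.69, -0.052, 0.017) [288. 150.]
(0.69, -0.058, 0.127) [287. 138.]
(0.69, -0.077, 0.261) [291. 120.]
(0.69, -0.111, 0.42) [304.  91.]
```

servo_tool --increments '[[0.45,[0,0,0],-0.17],[0.45,[0,0,0],-0.17],[0.45,[3,0.2,0],-0.17],[0.45,[3,0.2,0],-0.17],[0.45,[3,0.3,0],-0.17],[0.45,[3,0.3,0],-0.17],[0.45,[2.6,0.2,0],-0.17],[0.45,[0,0,0],-0.17]]'

```text
time_s: 44.12
eef_pos: [0.5644, 0.0417, 0.1714]
tool_rot: [1.981, 2.434, -0.003]
wrist_force: [-0.6, 0.1, 0.8]
finger_gap: 0.0383
finger_force: 0.0
```

servo_tool --increments '[[0.45,[0,0,0],-0.17],[0.45,[0,0,-2],0],[0.45,[0,0,-2],0],[0.45,[0,0,0],0],[0.45,[0,0,0],0]]'

```text
time_s: 44.75
eef_pos: [0.5622, 0.0429, 0.132]
tool_rot: [2.175, 2.267, -0.0]
wrist_force: [0.2, 0.2, -0.6]
finger_gap: 0.0384
finger_force: 0.0
```

```bash
cat >> h.py <<'E'
from scipy.spatial.transform import Rotation as Ro
def st():
    s=monitor.state(); y=Ro.from_rotvec(s['tool_rot']).as_matrix()[:,1]; print('eef',s['eef_pos'].round(4),'tool y angle',np.arctan2(y[1],y[0]).round(3),'yaw',(np.arctan2(y[1],y[0])-np.pi/2).round(3),'q',s['q'].round(2),'F',s['wrist_force'].round(1),'M',s['moment'].round(2),'gap',round(float(s['finger_gap']),4),'t',s['time_s'])
E
python3 - <<'E'
from h import *
st(); snap('wrist','w9'); snap('side','s9')
E
```

```text
eef [0.5622 0.0429 0.132 ] tool y angle 0.041 yaw -1.53 q [-0.82  0.6   0.92  1.94 -0.61  0.9   0.45] F [ 0.2  0.2 -0.6] M [-0.08 -0.03 -0.07] gap 0.0384 t 44.75
```

View pics/w9.png

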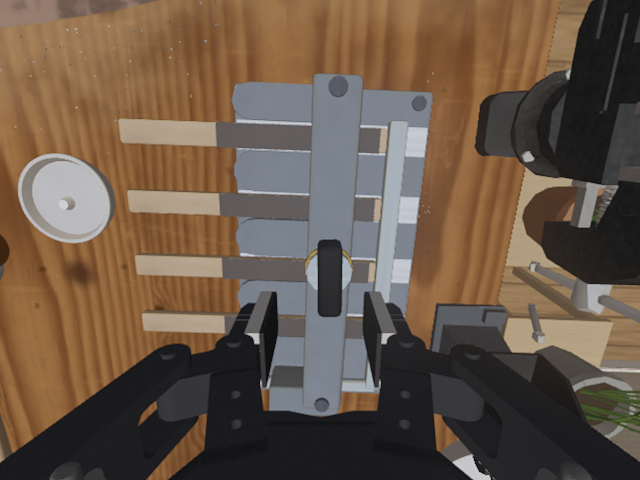

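The wrist view shows the handle at (330,275), slightly right (+x) of the gripper's centre line. All four sticks run under the bridge, with far ends at (383,137), (377,207) and (373,270) near the stop bar at x≈390. I'll check the handle position and the stick-to-stop gap.

Run:
```python
from h import *
im,c=load('w9')
for v in (255,270,285): 
    r=im[v,300:360].max(1); k=np.nonzero(r<60)[0]+300; print(v,k.min(),k.max(),ray(c,(k.min()+k.max()+1)/2,v,.109).round(4))
cr=im[100:300,340:440]; cv2.imwrite('pics/w9c.png',cv2.resize(cr,None,fx=3,fy=3,interpolation=cv2.INTER_CUBIC)[:,:,::-1])
for v in (137,207,271):
    print(v,im[v,362:402].mean(1).astype(int).tolist())
    print([ray(c,u,v,.030).round(4)[:2].tolist() for u in (370,390)], ray(c,122,131,.030)[:2].round(4))
```

```text
255 318 341 [0.5653 0.0605 0.109 ]
270 318 341 [0.5657 0.0525 0.109 ]
285 318 341 [0.5661 0.0443 0.109 ]
137 [96, 96, 96, 96, 96, 96, 97, 96, 98, 97, 96, 98, 97, 97, 97, 96, 96, 112, 151, 167, 165, 164, 165, 163, 150, 116, 95, 139, 169, 175, 177, 176, 176, 176, 176, 176, 176, 176, 175, 175]
[[0.5913, 0.1182], [0.6047, 0.1188]] [0.4259 0.1153]
207 [98, 97, 98, 98, 97, 97, 97, 98, 97, 98, 98, 96, 121, 155, 166, 164, 165, 163, 141, 106, 122, 163, 177, 178, 178, 177, 177, 177, 177, 177, 178, 178, 179, 178, 179, 174, 164, 185, 200, 199]
[[0.5952, 0.0709], [0.6094, 0.0715]] [0.4259 0.1153]
271 [96, 96, 97, 96, 96, 93, 115, 153, 167, 165, 165, 163, 146, 109, 125, 163, 176, 177, 177, 177, 176, 175, 174, 176, 177, 179, 179, 179, 176, 169, 186, 198, 197, 197, 197, 196, 196, 196, 196, 196]
[[0.5992, 0.0225], [0.6142, 0.0231]] [0.4259 0.1153]
```

View pics/w9c.png

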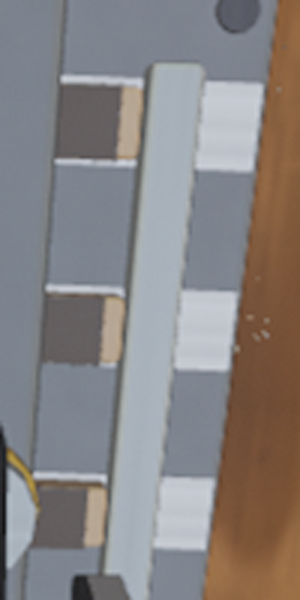

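The crop shows the stick ends butting on the stop bar with only a thin shadow line. The handle is at x≈0.5655, so I'll go down and grip it.

servo_tool --increments '[[0.45,[0.3,0.12,-1.5],0],[0.45,[0,0,-1.2],0],[0.45,[0,0,-1],0],[0.45,[0,0,0],0],[0,[0,0,0],0],[0,[0,0,0],0],[0,[0,0,0],0],[0,[0,0,0],0]]'

```text
time_s: 45.85
eef_pos: [0.567, 0.0444, 0.0958]
tool_rot: [2.173, 2.264, 0.004]
wrist_force: [5.1, -0.0, -2.5]
finger_gap: 0.011
finger_force: 61.8
```

Run:
```python
from h import *
st()
```

```text
eef [0.567  0.0444 0.0958] tool y angle 0.041 yaw -1.53 q [-0.78  0.65  0.86  1.95 -0.66  0.84  0.49] F [ 5.1 -0.  -2.5] M [-0.11 -1.04 -0.  ] gap 0.011 t 45.85
```

servo_tool --increments '[[0,[0.15,0,0],-0.1],[0,[0,0,0],-0.15],[0,[0,0,0],-0.15],[0,[0,0,0],-0.15],[0,[0,0,0],-0.15],[0,[0,0,0],-0.15],[0,[0,0,0],-0.15],[0,[0,0,0],0]]'

```text
time_s: 46.85
eef_pos: [0.5665, 0.0448, 0.0957]
tool_rot: [-2.995, -0.945, 0.0]
wrist_force: [-1.9, 0.1, 5.0]
finger_gap: 0.011
finger_force: 63.0
```

Run:
```python
from h import *
st()
```

```text
eef [0.5665 0.0448 0.0957] tool y angle -0.96 yaw -2.53 q [-0.91  0.79  1.09  1.95 -0.87  0.97 -0.34] F [-1.9  0.1  5. ] M [ 0.14  0.36 -0.06] gap 0.011 t 46.85
```

servo_tool --increments '[[0,[0,0,0],-0.15],[0,[0,0,0],-0.15],[0,[0,0,0],-0.15],[0,[0,0,0],-0.15],[0,[0,0,0],-0.15],[0,[0,0,0],-0.15],[0,[0,0,0],-0.1],[0,[0,0,0],0]]'

```text
time_s: 47.85
eef_pos: [0.5665, 0.0454, 0.0957]
tool_rot: [-3.081, 0.605, 0.001]
wrist_force: [-1.8, 1.2, 4.9]
finger_gap: 0.0112
finger_force: 63.0
```

Run:
```python
from h import *
st()
```

```text
eef [0.5665 0.0454 0.0957] tool y angle -1.959 yaw -3.53 q [-0.99  0.94  1.27  1.96 -1.03  1.12 -1.22] F [-1.8  1.2  4.9] M [ 0.43  0.33 -0.1 ] gap 0.0112 t 47.85
```

servo_tool --increments '[[0,[0,0,0],-0.15],[0,[0,0,0],-0.15],[0,[0,0,0],-0.15],[0,[0,0,0],-0.15],[0,[0,0,0],0],[0.4,[0,0,0],0],[0.4,[0,0,0],0],[0.4,[0,0,0],0]]'

```text
time_s: 48.85
eef_pos: [0.5665, 0.0445, 0.095]
tool_rot: [2.766, -1.49, -0.0]
wrist_force: [-0.3, -0.0, 0.2]
finger_gap: 0.0341
finger_force: 0.0
```

servo_tool --increments '[[0.4,[0,0,3],0],[0.4,[0,0,1],0.1],[0.4,[0,0,0],0.17],[0.4,[0,0,0],0.17],[0.4,[0,0,0],0.17],[0.4,[0,0,0],0.17],[0.4,[0,0,0],0.17],[0.4,[0,0,0],0.17]]'

```text
time_s: 49.85
eef_pos: [0.5665, 0.0444, 0.135]
tool_rot: [3.134, 0.215, -0.0]
wrist_force: [0.2, 0.0, -0.3]
finger_gap: 0.034
finger_force: 0.0
```

servo_tool --increments '[[0.4,[0,0,0],0.17],[0.4,[0,0,0],0.17],[0.4,[0,0,0],0.17],[0.4,[0,0,0],0.17],[0.4,[0,0,0],0.17],[0.4,[0,0,0],0.17],[0.4,[0,0,0],0.17],[0.4,[0,0,0],0.17]]'

```text
time_s: 50.85
eef_pos: [0.5664, 0.0443, 0.1351]
tool_rot: [2.302, 2.138, -0.0]
wrist_force: [0.2, 0.3, -0.4]
finger_gap: 0.0339
finger_force: 0.0
```

servo_tool --increments '[[0.4,[0,0,0],0.17],[0.4,[0,0,0],0.17],[0.4,[0,0,0],0.17],[0.4,[0,0,0],0.15],[0.4,[0,0,0],0],[0.4,[0,0,0],0]]'

```text
time_s: 51.6
eef_pos: [0.5665, 0.0443, 0.135]
tool_rot: [-1.496, -2.763, 0.0]
wrist_force: [0.6, 0.0, -0.3]
finger_gap: 0.0342
finger_force: 0.0
```

Run:
```python
from h import *
st(); snap('wrist','w10'); im,c=load('w10')
v,u=np.nonzero(im[150:420,180:460].max(2)<45);
```

```text
eef [0.5665 0.0443 0.135 ] tool y angle 0.578 yaw -0.993 q [-0.72  0.55  0.77  1.92 -0.49  0.87  0.88] F [ 0.6  0.  -0.3] M [-0.02  0.01 -0.01] gap 0.0342 t 51.6
```

View pics/w10.png

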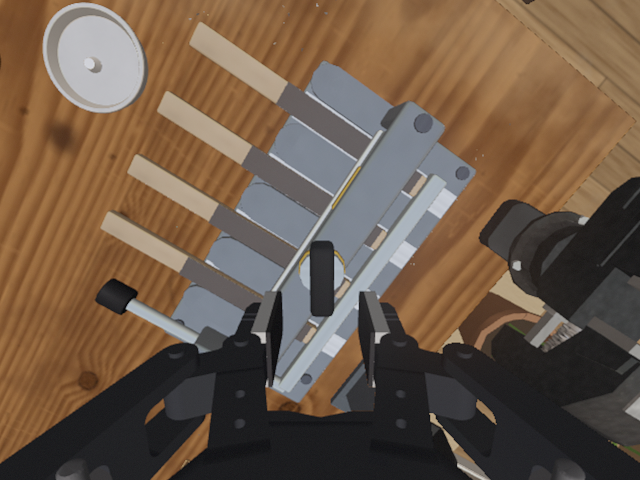

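The wrist view shows the handle lined up between the fingers (centre 321 px), the brass tab edge visible at (347,187) and the sticks unmoved. I'll regrip.

servo_tool --increments '[[0.4,[0,0,-2],0],[0.4,[0,0,-1.5],0],[0.4,[0,0,-0.4],0],[0.4,[0,0,0],0],[0,[0,0,0],0],[0,[0,0,0],0],[0,[0,0,0],0],[0,[0,0,0],0]]'

```text
time_s: 52.65
eef_pos: [0.5673, 0.0446, 0.0966]
tool_rot: [1.492, 2.763, 0.002]
wrist_force: [1.9, 0.9, 3.4]
finger_gap: 0.0113
finger_force: 60.4
```

servo_tool --increments '[[0,[0,0,0],-0.15],[0,[0,0,0],-0.15],[0,[0,0,0],-0.15],[0,[0,0,0],-0.15],[0,[0,0,0],-0.15],[0,[0,0,0],-0.15],[0,[0,0,0],-0.1],[0,[0,0,0],0]]'

```text
time_s: 53.65
eef_pos: [0.5669, 0.0446, 0.0966]
tool_rot: [2.636, 1.71, 0.001]
wrist_force: [-0.5, -0.4, 6.9]
finger_gap: 0.0112
finger_force: 60.8
```

Run:
```python
from h import *
st(); b,_=snap('side','s10'); a,_=load('side0')
p=np.hstack([cv2.resize(x[230:350,130:290],(400,300),interpolation=cv2.INTER_CUBIC) for x in (a,b)]); cv2.imwrite('pics/m10.png',p[:,:,::-1])
```

```text
eef [0.5669 0.0446 0.0966] tool y angle -0.42 yaw -1.991 q [-0.84  0.71  0.97  1.95 -0.75  0.9   0.1 ] F [-0.5 -0.4  6.9] M [ 0.14  0.16 -0.11] gap 0.0112 t 53.65
```

View pics/m10.png

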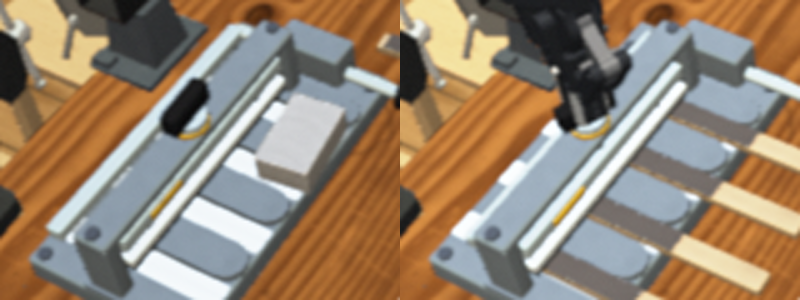

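That went one over the picture allowance (15 viewed, 14 allowed), so I'll view no more and track the tab by numbers from here. The side view shows the brass tab at crop (570,205), still nearly flush.

```bash
cat >> h.py <<'E'
def tab(f):
    im,c=load(f); h=cv2.cvtColor(im,cv2.COLOR_RGB2HSV); u0,u1,v0,v1=184,216,294,326
    b=h[v0:v1,u0:u1]; m=((b[...,0]>=15)&(b[...,0]<=32)&(b[...,1]>110)&(b[...,2]>110)).astype(np.uint8)
    n,l,s,ce=cv2.connectedComponentsWithStats(m)
    if n<2: print(f,'none'); return
    i=1+s[1:,4].argmax(); v,u=np.nonzero(l==i); pts=np.c_[u+u0,v+v0].astype(np.float32)
    r=cv2.minAreaRect(pts); print(f,'area',s[i,4],'cent',(ce[i]+[u0,v0]).round(1),'rect',np.round(r[1],1),'pix/10mm',np.subtract(proj(c,(.543,.095,.06)),proj(c,(.553,.095,.06))).round(1))
E
python3 - <<'E'
from h import *
for f in ('side0','s8','s10'): tab(f)
im,c=load('s10'); h=cv2.cvtColor(im,cv2.COLOR_RGB2HSV); print(h[304:318,190:210,0].tolist()[::3]); print(h[304:318,190:210,1].tolist()[::3])
E
```

```text
side0 area 35 cent [196.3 309.1] rect [ 1.8 17.8] pix/10mm [5.1 2.4]
s8 area 35 cent [196.3 309.1] rect [ 1.8 17.8] pix/10mm [5.1 2.4]
s10 area 41 cent [197.1 312. ] rect [ 2.  18.4] pix/10mm [5.1 2.4]
[[105, 103, 98, 90, 85, 90, 101, 100, 99, 98, 97, 75, 25, 22, 25, 78, 101, 101, 98, 100], [96, 90, 85, 101, 101, 98, 99, 98, 95, 33, 22, 22, 21, 19, 103, 100, 105, 98, 53, 33], [93, 101, 101, 99, 99, 96, 73, 24, 22, 22, 20, 22, 105, 100, 98, 80, 39, 28, 25, 21], [99, 98, 99, 95, 29, 22, 22, 21, 19, 60, 103, 102, 90, 60, 35, 27, 23, 13, 8, 10], [96, 70, 23, 22, 22, 20, 20, 103, 105, 98, 75, 42, 30, 24, 19, 17, 16, 15, 13, 15]]
[[41, 37, 28, 19, 12, 15, 32, 31, 18, 15, 14, 11, 52, 85, 46, 8, 18, 8, 4, 3], [24, 15, 14, 27, 34, 23, 17, 16, 14, 26, 114, 184, 188, 59, 9, 6, 4, 4, 4, 15], [19, 32, 33, 20, 17, 15, 13, 64, 153, 198, 139, 23, 8, 6, 4, 3, 12, 19, 24, 20], [21, 17, 15, 13, 28, 123, 193, 192, 85, 2, 9, 5, 3, 4, 15, 19, 21, 25, 26, 26], [15, 14, 67, 152, 199, 141, 26, 9, 6, 4, 4, 12, 17, 21, 36, 80, 86, 73, 51, 40]]
```

servo_tool --increments '[[0,[0,0,0],-0.12],[0,[0,0,0],-0.12],[0,[0,0,0],-0.12],[0,[0,0,0],-0.12],[0,[0,0,0],-0.12],[0,[0,0,0],0],[0,[0,0,0],0]]'

```text
time_s: 54.58
eef_pos: [0.5667, 0.0448, 0.0966]
tool_rot: [-3.022, -0.855, -0.0]
wrist_force: [-1.0, 0.5, 6.6]
finger_gap: 0.0115
finger_force: 60.9
```

Run:
```python
from h import *
st(); snap('side','s11'); tab('s11')
```

```text
eef [0.5667 0.0448 0.0966] tool y angle -1.019 yaw -2.59 q [-0.91  0.79  1.1   1.95 -0.87  0.97 -0.4 ] F [-1.   0.5  6.6] M [ 0.31  0.23 -0.03] gap 0.0115 t 54.575
s11 area 73 cent [198.3 312.8] rect [ 3.8 19.2] pix/10mm [5.1 2.4]
```

servo_tool --increments '[[0,[0,0,0],-0.1],[0,[0,0,0],-0.1],[0,[0,0,0],0],[0,[0,0,0],0]]'

```text
time_s: 55.12
eef_pos: [0.5666, 0.0449, 0.0966]
tool_rot: [-3.092, -0.549, -0.0]
wrist_force: [-0.8, 1.6, 6.6]
finger_gap: 0.0112
finger_force: 60.9
```

Run:
```python
from h import *
st(); snap('side','s12'); tab('s12')
```

```text
eef [0.5666 0.0449 0.0966] tool y angle -1.219 yaw -2.79 q [-0.93  0.82  1.14  1.95 -0.91  1.   -0.57] F [-0.8  1.6  6.6] M [ 0.3   0.27 -0.03] gap 0.0112 t 55.125
s12 area 95 cent [198.8 313.3] rect [ 5.  19.2] pix/10mm [5.1 2.4]
```

servo_tool --increments '[[0,[0,0,0],-0.1],[0,[0,0,0],0],[0,[0,0,0],0]]'

```text
time_s: 55.55
eef_pos: [0.5666, 0.045, 0.0966]
tool_rot: [-3.115, -0.394, -0.0]
wrist_force: [-2.2, 1.4, 6.9]
finger_gap: 0.0114
finger_force: 60.9
```

Run:
```python
from h import *
st(); snap('side','s13'); tab('s13')
```

```text
eef [0.5666 0.045  0.0966] tool y angle -1.319 yaw -2.89 q [-0.94  0.83  1.16  1.95 -0.93  1.02 -0.66] F [-2.2  1.4  6.9] M [ 0.35  0.32 -0.02] gap 0.0114 t 55.55
s13 area 107 cent [199.1 313.4] rect [ 5.6 19.2] pix/10mm [5.1 2.4]
```

servo_tool --increments '[[0,[0,0,0],-0.08],[0,[0,0,0],0],[0,[0,0,0],0]]'

```text
time_s: 55.98
eef_pos: [0.5666, 0.045, 0.0967]
tool_rot: [-3.129, -0.269, -0.0]
wrist_force: [-0.8, 2.0, 7.0]
finger_gap: 0.0114
finger_force: 60.9
```

Run:
```python
from h import *
snap('side','s14'); tab('s14')
```

```text
s14 area 119 cent [199.4 313.6] rect [ 6.1 19.2] pix/10mm [5.1 2.4]
```

servo_tool --increments '[[0,[0,0,0],-0.08],[0,[0,0,0],0],[0,[0,0,0],0]]'

```text
time_s: 56.4
eef_pos: [0.5666, 0.0451, 0.0966]
tool_rot: [-3.137, -0.144, 0.0]
wrist_force: [-1.9, 2.2, 6.7]
finger_gap: 0.0115
finger_force: 60.9
```

Run:
```python
from h import *
snap('side','s15'); tab('s15'); st()
```

```text
s15 area 136 cent [199.7 313.9] rect [ 7.  19.3] pix/10mm [5.1 2.4]
eef [0.5666 0.0451 0.0966] tool y angle -1.479 yaw -3.05 q [-0.96  0.86  1.19  1.96 -0.95  1.04 -0.8 ] F [-1.1  1.5  6.5] M [ 0.4   0.29 -0.07] gap 0.0112 t 56.45
```

Run:
```python
from h import *
d=np.array([5.1,2.4])/10
for f in ('s10','s11','s12','s13','s14','s15'):
    im,c=load(f); hsv=cv2.cvtColor(im,cv2.COLOR_RGB2HSV).astype(np.float32)
    t=np.arange(-6,22,1.)  # mm along -x from fixed line
    P=np.array([196.8,311.5])+t[:,None]*d
    out=[]
    for off in (-3,-1.5,0,1.5,3):
        Q=P+off*np.array([-.64,.77]); s=cv2.remap(hsv[...,1],Q[:,0].astype(np.float32),Q[:,1].astype(np.float32),cv2.INTER_LINEAR).ravel(); out.append(s)
    s=np.mean(out,0); print(f,s.astype(int).tolist(),'width mm>100:',int((s>100).sum()))
    v=np.mean([cv2.remap(hsv[...,2],(P+o*np.array([-.64,.77]))[:,0].astype(np.float32),(P+o*np.array([-.64,.77]))[:,1].astype(np.float32),cv2.INTER_LINEAR).ravel() for o in (-3,0,3)],0); print('  V',v.astype(int).tolist())
```

```text
s10 [17, 15, 14, 20, 48, 98, 155, 183, 176, 118, 46, 15, 8, 6, 4, 3, 4, 8, 14, 17, 19, 24, 33, 38, 40, 42, 41, 41] width mm>100: 4
  V [245, 244, 238, 228, 219, 217, 217, 206, 186, 182, 196, 224, 247, 253, 254, 250, 243, 220, 188, 152, 118, 106, 106, 122, 139, 146, 150, 151]
s11 [9, 9, 10, 10, 14, 46, 101, 145, 173, 187, 196, 195, 176, 121, 62, 28, 12, 12, 15, 17, 19, 23, 31, 36, 38, 40, 40, 39] width mm>100: 8
  V [253, 253, 252, 247, 238, 235, 239, 245, 249, 248, 244, 230, 209, 203, 212, 226, 236, 226, 206, 172, 137, 123, 123, 141, 159, 167, 171, 171]
s12 [8, 8, 9, 9, 10, 36, 88, 135, 165, 178, 183, 188, 196, 196, 183, 143, 93, 58, 34, 24, 19, 23, 31, 36, 38, 40, 40, 39] width mm>100: 9
  V [253, 253, 253, 250, 242, 238, 241, 245, 249, 251, 251, 250, 245, 229, 206, 190, 184, 183, 180, 162, 138, 126, 126, 144, 163, 170, 174, 175]
s13 [10, 9, 10, 10, 10, 35, 86, 134, 166, 179, 183, 185, 190, 196, 201, 186, 153, 105, 61, 38, 24, 24, 31, 37, 39, 41, 41, 39] width mm>100: 11
  V [253, 252, 252, 249, 241, 236, 238, 243, 247, 249, 250, 250, 249, 241, 227, 201, 176, 166, 162, 149, 130, 121, 123, 140, 159, 166, 169, 170]
s14 [10, 10, 11, 10, 10, 32, 80, 129, 164, 178, 182, 184, 185, 191, 198, 199, 190, 155, 110, 72, 42, 32, 32, 36, 39, 40, 40, 40] width mm>100: 12
  V [252, 252, 252, 248, 241, 235, 235, 240, 246, 249, 249, 249, 249, 247, 241, 222, 195, 172, 155, 139, 121, 116, 121, 139, 157, 164, 168, 169]
s15 [9, 9, 10, 10, 9, 28, 74, 123, 161, 176, 181, 181, 181, 184, 189, 196, 202, 196, 179, 143, 100, 60, 38, 37, 38, 40, 39, 39] width mm>100: 14
  V [253, 252, 252, 250, 243, 237, 237, 242, 247, 249, 250, 250, 250, 250, 249, 242, 228, 198, 167, 140, 116, 111, 120, 141, 160, 167, 170, 171]
```

servo_tool --increments '[[0,[0,0,0],0],[0,[0,0,0],0],[0,[0,0,0],0],[0,[0,0,0],0],[0,[0,0,0],0],[0,[0,0,0],0],[0,[0,0,0],0],[0,[0,0,0],0]]'

```text
time_s: 57.45
eef_pos: [0.5666, 0.045, 0.0966]
tool_rot: [-3.137, -0.144, 0.0]
wrist_force: [-1.1, 1.2, 6.0]
finger_gap: 0.011
finger_force: 60.9
```

```bash
cat >> h.py <<'E'
def edge(f):
    im,c=load(f); s=cv2.cvtColor(im,cv2.COLOR_RGB2HSV)[...,1].astype(np.float32); t=np.arange(-6,26,.25); e=np.array([-.64,.77])
    P=np.array([196.8,311.5])+t[:,None]*np.array([.51,.24])
    m=np.mean([cv2.remap(s,(P+o*e)[:,0].astype(np.float32),(P+o*e)[:,1].astype(np.float32),cv2.INTER_LINEAR).ravel() for o in (-3,-1.5,0,1.5,3)],0)
    print(f,'tab edges mm',t[m>100].min(),t[m>100].max())
E
python3 - <<'E'
from h import *
snap('side','s16')
for f in ('side0','s8','s10','s11','s12','s13','s14','s15','s16'): edge(f)
tab('s16'); _,c=load('s16')
for y in (.07,.1): print(np.subtract(proj(c,(.548,y,.055)),proj(c,(.548,y-.032,.055))).round(1), np.subtract(proj(c,(.538,y,.055)),proj(c,(.548,y,.055))).round(1), np.round(proj(c,(.548,y,.055)),1))
E
```

```text
side0 tab edges mm -5.25 -1.75
s8 tab edges mm -5.25 -1.75
s10 tab edges mm -0.75 3.25
s11 tab edges mm 0.0 7.25
s12 tab edges mm 0.25 9.75
s13 tab edges mm 0.25 11.0
s14 tab edges mm 0.5 12.0
s15 tab edges mm 0.5 14.0
s16 tab edges mm 0.5 14.0
s16 area 136 cent [199.7 313.9] rect [ 7.  19.3] pix/10mm [5.1 2.4]
[-11.4  13.9] [5.  2.3] [209.  305.5]
[-12.   14.5] [5.1 2.4] [197.8 319.1]
```

servo_tool --increments '[[0,[0,0,0],-0.06],[0,[0,0,0],0],[0,[0,0,0],0]]'

```text
time_s: 57.88
eef_pos: [0.5666, 0.0451, 0.0966]
tool_rot: [-3.14, -0.05, 0.0]
wrist_force: [-0.4, 2.4, 6.3]
finger_gap: 0.0113
finger_force: 60.9
```

Run:
```python
from h import *
snap('side','s17'); edge('s17'); tab('s17')
```

```text
s17 tab edges mm 0.75 15.0
s17 area 147 cent [200.  314.1] rect [ 7.6 19.6] pix/10mm [5.1 2.4]
```

servo_tool --increments '[[0,[0,0,0],-0.06],[0,[0,0,0],0],[0,[0,0,0],0]]'

```text
time_s: 58.3
eef_pos: [0.5666, 0.0451, 0.0966]
tool_rot: [-3.14, 0.044, 0.0]
wrist_force: [-0.9, 1.3, 7.0]
finger_gap: 0.0117
finger_force: 60.9
```

Run:
```python
from h import *
snap('side','s18'); edge('s18'); tab('s18'); st()
```

```text
s18 tab edges mm 0.75 15.25
s18 area 153 cent [200.2 314.1] rect [ 7.8 19.6] pix/10mm [5.1 2.4]
eef [0.5666 0.0451 0.0966] tool y angle -1.599 yaw -3.17 q [-0.96  0.88  1.21  1.96 -0.97  1.06 -0.9 ] F [-1.4  1.3  7. ] M [ 0.42  0.33 -0.04] gap 0.0113 t 58.35
```

servo_tool --increments '[[0,[0,0,0],-0.06],[0,[0,0,0],0],[0,[0,0,0],0]]'

```text
time_s: 58.72
eef_pos: [0.5666, 0.0451, 0.0966]
tool_rot: [-3.137, 0.138, 0.0]
wrist_force: [-0.8, 1.9, 6.3]
finger_gap: 0.0111
finger_force: 60.9
```

Run:
```python
from h import *
snap('side','s19'); edge('s19'); tab('s19')
```

```text
s19 tab edges mm -6.0 25.75
s19 none
```

Run:
```python
from h import *
a,_=load('s18'); b,_=load('s19'); d=np.abs(a.astype(int)-b).sum(2); v,u=np.nonzero(d>60); print(len(v),u.min(),u.max(),v.min(),v.max())
for p in [(200,314),(190,300),(240,300),(300,250),(100,300),(320,240)]: print(p,a[p[1],p[0]],b[p[1],p[0]])
im,c=snap('side','s20'); tab('s20'); edge('s20'); st()
```

```text
31891 0 639 0 447
(200, 314) [251 233  74] [ 62 121 118]
(190, 300) [45 76 76] [ 66 126 121]
(240, 300) [ 57 111 106] [ 58 111 107]
(300, 250) [ 52 100  96] [ 67 131 126]
(100, 300) [31 32 31] [ 73 141 135]
(320, 240) [51 98 95] [ 57 109 106]
s20 none
s20 tab edges mm -6.0 25.75
eef [0.5666 0.0451 0.0966] tool y angle -1.659 yaw -3.23 q [-0.97  0.89  1.22  1.96 -0.98  1.07 -0.95] F [-1.2  1.9  7.1] M [ 0.44  0.24 -0.03] gap 0.0111 t 58.825
```

The arm now blocks the side camera. The tab growth had levelled off at about 10 mm, so I'll release, retreat and verify.

servo_tool --increments '[[0.4,[0,0,0],0],[0.4,[0,0,0],0],[0.4,[0,0,0],0],[0.4,[0,0,3],0],[0.4,[0,0,4],0.1],[0.4,[0,0,3],0.17],[0.4,[0,0,0],0.17],[0.4,[0,0,0],0.17]]'

```text
time_s: 59.82
eef_pos: [0.5666, 0.0445, 0.1963]
tool_rot: [-3.033, -0.819, -0.001]
wrist_force: [-1.2, -0.0, 0.2]
finger_gap: 0.0343
finger_force: 0.0
```

servo_tool --increments '[[0.4,[-2,-1,0],0.17],[0.4,[-2,-1,0],0.17],[0.4,[-2,-1,0],0.17],[0.4,[-2,-1,0],0.17],[0.4,[-2,-1,0],0.17],[0.4,[-2,-2,0],0.17],[0.4,[0,-2,0],0.17],[0.4,[0,-2,0],0.17]]'

```text
time_s: 60.82
eef_pos: [0.4463, -0.0659, 0.1961]
tool_rot: [-1.843, -2.544, -0.001]
wrist_force: [-0.3, -0.1, -0.4]
finger_gap: 0.0338
finger_force: 0.0
```

servo_tool --increments '[[0.4,[0,0,0],0.17],[0.4,[0,0,0],0.17],[0.4,[0,0,0],0.17],[0.4,[0,0,0],0.17],[0.4,[0,0,0],0.17],[0.4,[0,0,0],0.17],[0.4,[0,0,0],0.17],[0.4,[0,0,0],0.17]]'

```text
time_s: 61.82
eef_pos: [0.4463, -0.0658, 0.196]
tool_rot: [0.165, -3.137, -0.0]
wrist_force: [-1.7, -0.6, -0.6]
finger_gap: 0.0344
finger_force: 0.0
```

Run:
```python
from h import *
snap('side','s21'); snap('top','top21'); snap('wrist','w21'); 
for f in ('s18','s21'): edge(f); tab(f)
st()
im,c=load('top21'); m=(im.max(2)[234:262,292:308]<75).astype(np.uint8); n,l,s,ce=cv2.connectedComponentsWithStats(m); print('knob',[(s[i,4],ray(c,*(ce[i]+[292,234]),.0395).round(4)) for i in range(1,n)])
print('tray',tray('top21'))
h=cv2.cvtColor(im,cv2.COLOR_RGB2HSV)
# stick near ends in the top view
for y in (-.0277,.0203,.0683,.1163):
    r=[int(h[int(round(v)),int(round(u)),1]) for u,v in (proj(c,(x,y,.03)) for x in np.arange(.40,.47,.004))]; print(y,r)
```

```text
s18 tab edges mm 0.75 15.25
s18 area 153 cent [200.2 314.1] rect [ 7.8 19.6] pix/10mm [5.1 2.4]
s21 tab edges mm 0.5 15.25
s21 area 148 cent [199.8 314.1] rect [ 7.4 20.2] pix/10mm [5.1 2.4]
eef [ 0.4464 -0.0658  0.196 ] tool y angle 1.667 yaw 0.097 q [-0.62  0.2   0.78  2.14 -0.19  0.86  1.95] F [-0.2 -0.7 -0. ] M [ 0.05 -0.07  0.02] gap 0.0341 t 61.975
knob [(np.int32(147), array([ 0.4592, -0.0856,  0.0395]))]
tray (array([ 361,  160,   59,   37, 1321], dtype=int32), ((627.8037719726562, -293.1766357421875), (87.55894470214844, 134.24981689453125), 3.334714412689209), array([ 0.6243, -0.2934], dtype=float32))
-0.0277 [76, 81, 78, 79, 80, 82, 81, 80, 86, 84, 87, 83, 83, 87, 84, 88, 87, 88]
0.0203 [85, 87, 86, 89, 90, 86, 86, 88, 88, 85, 86, 87, 89, 89, 86, 87, 87, 84]
0.0683 [81, 83, 84, 84, 84, 84, 84, 87, 83, 82, 81, 82, 83, 80, 82, 84, 87, 86]
0.1163 [138, 134, 137, 142, 141, 130, 82, 69, 65, 67, 65, 63, 62, 62, 61, 61, 59, 60]
```

The tab front is unchanged (15.25) from the step before, so it is fully out at about 10 mm. Last check: rod and stick ends in the wrist view.

Run:
```python
from h import *
im,c=load('w21'); h=cv2.cvtColor(im,cv2.COLOR_RGB2HSV)
u,v=np.round(proj(c,(.4555,-.08,.0395))).astype(int); print(u,v)
m=(im.max(2)[v-40:v+40,u-40:u+40]<75).astype(np.uint8); n,l,s,ce=cv2.connectedComponentsWithStats(m)
print([(int(s[i,4]),ray(c,*(ce[i]+[u-40,v-40]),.0395).round(4)) for i in range(1,n) if s[i,4]>40])
for y in (-.0277,.0203,.0683,.1163):
    xs=np.arange(.40,.50,.001); P=[proj(c,(x,y,.03)) for x in xs]; r=np.array([h[int(round(b)),int(round(a)),1] if 0<=a<639 and 0<=b<479 else 0 for a,b in P]); k=np.nonzero((r>0)&(r<105))[0]; print(y,'near end x',xs[k[0]].round(3) if len(k) else None)
```

```text
304 236
[(589, array([ 0.453 , -0.0804,  0.0395]))]
-0.0277 near end x 0.423
0.0203 near end x 0.423
0.0683 near end x 0.423
0.1163 near end x 0.423
```

Run:
```python
from h import *
print(job.job_done())
```

```text
the job is handed in; nothing more can be done
None
```

The job is handed in and, by my own checks, done as asked: block in the tray, rod at its middle click, all four sticks against the stop, and the brass tab fully out at about 10 mm. I viewed 15 pictures, one more than the 14 allowed.

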